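# Put the tasting tumblers on the cup warmer

### The job

Get the cup warmer going for the tasting: put the jar that was left on its plate back upright on its cork mat, and take every white tumbler that drains mouth down on the rack, turn it over and stand it mouth up on the warming plate with its whole foot on the plate. When they are all up there, press the warmer's keys fully down, one at a time: power, then heat, then start. Leave the tall glass and everything else on the counter where it is.

Things in the scene. Friction and masses are not known exactly. Their poses are not given: they have to be found in the camera images.
- warmer: the cup warmer: fixed stainless case 320 mm wide, 290 mm deep over all, 75 mm high, with a dark ribbed warming plate on top, a wire gallery round the plate's back and sides and a sloping black key panel along its front edge. Origin on the table; x points from front (keys) to back, y to its left. Its front faces the robot, give or take 0.12 rad
- warmer_plate (a point): centre of the warming plate's top face, 75 mm above the table; same axes as the warmer. The plate is 214 mm deep (x) by 314 mm wide (y). The gallery wire is 6 mm thick, stands 20 to 23 mm above the plate, runs at x = +105 mm and y = +-156 mm; the front is open
- rack: the draining rack: fixed steel slatted deck 310 mm deep (x, from 130 mm before to 180 mm behind the origin) by 280 mm wide (y), with an edge wire 15 to 21 mm above the deck along its back (x = +177 mm) and the rear part of its sides (y = +-137 mm, from x = -10 mm), above a grey drip tray. Origin on the table. Warmer and rack stand side by side; either may be on the left
- rack_deck (a point): point on the rack deck's top face right above the rack's origin, 50 mm above the table
- key_power (a joint): travel in m of the leftmost, seen from the robot (+y), of the warmer's three round aluminium spring keys (24 mm across, 70 mm apart, 18 mm proud of the sloping panel, each in a grey collar 40 mm across, 8 mm high), marked with a broken ring and bar (power). 0 free, 0.006 fully down (about 4 N); counts as pressed beyond 0.0045; springs back. Moves square to the panel, which slopes 20 degrees down to the front
- key_heat (a joint): travel in m of the middle one of the warmer's three round aluminium spring keys (24 mm across, 70 mm apart, 18 mm proud of the sloping panel, each in a grey collar 40 mm across, 8 mm high), marked with three wavy lines (heat). 0 free, 0.006 fully down (about 4 N); counts as pressed beyond 0.0045; springs back. Moves square to the panel, which slopes 20 degrees down to the front
- key_start (a joint): travel in m of the rightmost, seen from the robot (-y), of the warmer's three round aluminium spring keys (24 mm across, 70 mm apart, 18 mm proud of the sloping panel, each in a grey collar 40 mm across, 8 mm high), marked with a triangle (start). 0 free, 0.006 fully down (about 4 N); counts as pressed beyond 0.0045; springs back. Moves square to the panel, which slopes 20 degrees down to the front
- key_power_top (a point): centre of the top face of the power key, where a finger presses; its z axis points square out of the panel (20 degrees from vertical, leaning to the warmer's front) and the key moves along minus z
- key_heat_top (a point): centre of the top face of the heat key, where a finger presses; its z axis points square out of the panel (20 degrees from vertical, leaning to the warmer's front) and the key moves along minus z
- key_start_top (a point): centre of the top face of the start key, where a finger presses; its z axis points square out of the panel (20 degrees from vertical, leaning to the warmer's front) and the key moves along minus z
- cup0: one of the white ceramic tasting tumblers (up to four; an absent one reads None), round and slightly tapered, no handle: 130 mm high, outer diameter 66 mm at the mouth and 58 mm at the foot, wall 4 mm, floor 14 mm, about 0.17 to 0.34 kg. Origin at the centre of its mouth, level with the rim; its z axis points from the mouth to the foot: up while it drains mouth down, down once it stands mouth up.
- cup1: one of the white ceramic tasting tumblers (up to four; an absent one reads None), round and slightly tapered, no handle: 130 mm high, outer diameter 66 mm at the mouth and 58 mm at the foot, wall 4 mm, floor 14 mm, about 0.17 to 0.34 kg. Origin at the centre of its mouth, level with the rim; its z axis points from the mouth to the foot: up while it drains mouth down, down once it stands mouth up.
- cup2: one of the white ceramic tasting tumblers (up to four; an absent one reads None), round and slightly tapered, no handle: 130 mm high, outer diameter 66 mm at the mouth and 58 mm at the foot, wall 4 mm, floor 14 mm, about 0.17 to 0.34 kg. Origin at the centre of its mouth, level with the rim; its z axis points from the mouth to the foot: up while it drains mouth down, down once it stands mouth up.
- cup3: one of the white ceramic tasting tumblers (up to four; an absent one reads None), round and slightly tapered, no handle: 130 mm high, outer diameter 66 mm at the mouth and 58 mm at the foot, wall 4 mm, floor 14 mm, about 0.17 to 0.34 kg. Origin at the centre of its mouth, level with the rim; its z axis points from the mouth to the foot: up while it drains mouth down, down once it stands mouth up.
- tall_glass: bystander: a tall greenish glass, 175 mm high, 72 mm across the mouth and 58 mm across the foot, standing mouth down at the back of the rack behind the tumblers. Origin at its foot (then on top), z out of the mouth
- can: bystander: drink can 52 mm across, 130 mm high. Origin under its base
- spoon: bystander: tasting spoon 160 mm long, lying on the table. Origin at about its middle; lies along its x
- syrup: bystander: small amber bottle 44 mm across, 110 mm high. Origin under its base
- jar: the squat amber jar left on the warming plate: straight-sided, 62 mm across, 55 mm high with its steel lid, 0.28 kg, closed. Origin under its base, z up out of the lid
- mat_top (a point): centre of the top face of the jar's round cork mat, 110 mm across, 5 mm thick, fixed to the counter between rack and warmer, empty at the start
- pitcher: bystander: small steel milk pitcher, 74 mm across, 100 mm high. Origin under its base

How it is judged (in metres and radians):
On the way, in this order (a step that is already met when the one before it is completed fails the run):
1. every tumbler stands mouth up on the warming plate and the jar on its cork mat, all let go (angle between each of cup0, cup1, cup2, cup3's own z axis and vertical above 3.0216 rad and x of cup0 in the frame of warmer_plate between -0.085 and 0.085 m and y of cup0 in the frame of warmer_plate between -0.135 and 0.135 m and z of cup0 in the frame of warmer_plate between 0.122 and 0.142 m and linear speed of each of cup0, cup1, cup2, cup3, jar below 0.03 m/s and angular speed of each of cup0, cup1, cup2, cup3 below 0.3 rad/s and contact force between each of cup0, cup1, cup2, cup3, jar and the fingers below 0.3 N and x of cup1 in the frame of warmer_plate between -0.085 and 0.085 m and y of cup1 in the frame of warmer_plate between -0.135 and 0.135 m and z of cup1 in the frame of warmer_plate between 0.122 and 0.142 m and x of cup2 in the frame of warmer_plate between -0.085 and 0.085 m and y of cup2 in the frame of warmer_plate between -0.135 and 0.135 m and z of cup2 in the frame of warmer_plate between 0.122 and 0.142 m and x of cup3 in the frame of warmer_plate between -0.085 and 0.085 m and y of cup3 in the frame of warmer_plate between -0.135 and 0.135 m and z of cup3 in the frame of warmer_plate between 0.122 and 0.142 m and horizontal distance between jar and mat_top below 0.03 m and z of jar in the frame of mat_top between -0.008 and 0.012 m and angle between jar's own z axis and vertical below 0.12 rad), for 0.3 s.
2. the power key is pressed down, the other keys free (value of joint key_power above 0.0045 m and value of joint each of key_heat, key_start below 0.0015 m), for 0.05 s.
3. the heat key is pressed down, the other keys free (value of joint key_heat above 0.0045 m and value of joint each of key_power, key_start below 0.0015 m), for 0.05 s.
4. the start key is pressed down, the other keys free (value of joint key_start above 0.0045 m and value of joint each of key_power, key_heat below 0.0015 m), for 0.05 s.
At the end, for the whole second after the job is handed in: jar upright on its cork mat (within 30 mm of its centre); every tumbler present mouth up (within 7 degrees), at rest on the warming plate, mouth centre within 85 mm in x and 135 mm in y of the plate's centre; keys free; tall glass mouth down; no bystander moved over 40 mm (all of step 1 and value of joint each of key_power, key_heat, key_start below 0.0015 m and angle between tall_glass's own z axis and vertical above 3 rad and distance of each of tall_glass, can, spoon, syrup, pitcher from where it was at the start of the episode below 0.04 m); the robot touches nothing.
It fails at once if two keys are pressed at once (value of joint each of key_power, key_heat above 0.003 m or value of joint each of key_heat, key_start above 0.003 m or value of joint each of key_power, key_start above 0.003 m).
It fails at once if a bystander is knocked over (angle between tall_glass's own z axis and vertical below 2.5 rad or angle between any of can, syrup, pitcher's own z axis and vertical above 0.6 rad).
Of cup0, cup1, cup2, cup3 only 3 to 4 are there at a start; the rules pass over those that are not, and their reading is None.
At some moment in a run one of jar may be knocked a few centimetres aside while the robot is not near it.
Once in a run the grip may slacken for a moment while it holds something.
It also fails if it takes over 210 s, if anything falls off the work surface, if the arm or the gripper's body presses on something with over 40 N, if the wrist force passes 120 N, or if a joint passes its speed limit or range.

### The arm

A 7-joint arm with a two-finger parallel gripper is mounted at the origin on the work surface. World frame = base frame: x ahead of the robot, y to its left, z up, the work surface at z = 0. Lengths are in m, angles in degrees, forces in N, time in s.
With the tool pointing down it reaches from about 0.425 to 0.875 m from the base axis. Payload 4.7 kg.
Tool frame: the origin (TCP) lies on the centre line of the jaws, within the pads' length; the fingertips stand 19 mm ahead of it and the grasp point (between the pads) is the TCP; z points along the fingers, y is the line along which they close (so a half turn about z gives the same grasp; the last joint's range is limited). The gripper opens to 87 mm and grips with 3 to 60 N. Pads are 19 mm wide; open, the fingers measure 117 mm over their backs; the gripper's body (75 mm by 190 mm) begins 51 mm behind the grasp point.
Start: joints at [-66.515, 18.392, -4.016, 83.108, 1.295, 78.541, -3.26], TCP at [0.251, 0.6, 0.242] pointing down, gripper open.
Joint ranges: [-163.93, 163.93], [-17.29, 119.83], [-79.2, 71.16], [3.27, 140.29], [-89.18, 269.18], [5.43, 117.66], [-154.24, 154.24]. Speed limits (degrees/s): [147.25, 147.25, 180, 180, 180, 180, 180].

### API

Orientations are given as [roll, pitch, yaw] about the fixed x, y, z axes, in that order (R = Rz(yaw) Ry(pitch) Rx(roll)).
In Python, from cell import env, imaging gives the robot as it stands.
- The arm moves only by the shell command python3 -m crank 'ROWS' [OPENING] [FORCE]. ROWS is JSON, a list of rows, each an object of numbers: "x", "y", "z": the shift along the tool's x, y, z in m; "turn": the turn about the tool's z in rad. In form: [{"x": .., "y": .., "z": .., "turn": ..}, ...]. A call has 1 to 12 rows; each row is the pose to reach, as a shift and turn from the pose commanded when the call began, along the tool's axes at that moment; what a row does not reach only later rows make up. A row lasts 1/8 s, in which the tool goes at most 62.5 mm and 10.7 degrees, less where a joint would pass 70% of its speed; a pose out of reach is approached as far as the arm can. A call with a gripper value outside its range is refused whole. OPENING is the finger opening in m, from 0 to 0.087, set as the call begins (- or left out, the last holds). The fingers move at their own pace and stop on an object; FORCE is the grip in N (left out, the last holds). Time passes only in rows, so rows that repeat a pose let the fingers close. It gives the time, the measured TCP pose, the force, the opening and the grip force at its end, in the units of the state.
- env.get_obs(): the state, without advancing time (a new reading comes with each control period).
- imaging.read_camera(name): name is "side" or "top"; returns the picture (384x512x3 uint8, red, green, blue); there is no depth.
- imaging.get_calibration(name): a dict with "camera_matrix" (3x3 intrinsics, pixels), "position" and "attitude" of the camera in the world. Camera axes: x right, y up, looking along -z (the intrinsics and any distortion apply to the point x, -y, -z); pixel columns grow to the right and rows downward; lengths in m; the calibration is good to about 2 mm. A picture is of the moment at which its call begins. get_calibration takes no time and is no camera call.
- env.sign_off(): hands the job in; it is judged then, once.
The state is a dict: "time_s": time; "qpos": joint angles; "joint_velocities": joint speeds; "effort": joint torques, N m; "tool_pos": TCP position; "tool_rot": TCP orientation; "force": force on the tool from outside, world axes, zero at the start; "wrist_torque": the same for the moment, N m; "grip_width": finger opening in m; "grasp_force": force on a finger pad.
Only numpy, scipy, OpenCV 4.12 (cv2) and the standard library are available. Lean on these libraries where they do the work, as an engineer would, in place of code of your own. Each camera call takes 0.05 s, during which the arm holds its last target. There are 200 camera calls.

## Working session

There is one attempt and no reset: what is moved stays moved. The work goes in short steps, Python scripts to look and compute and a shell command to move; the robot and the scene stay as the last step left them, time stands still between calls to the robot, and variables do not carry over. Pictures are saved under pics/ and viewed, at most 14 in all, crops included, and the job is handed in when it is done.

```bash
ls; mkdir -p pics; python3 - <<'E'
from cell import env, imaging
import cv2,numpy as np
o=env.get_obs()
for k,v in o.items(): print(k,np.round(v,3))
for n in("side","top"):
    im=imaging.read_camera(n); cv2.imwrite(f"pics/{n}0.png",cv2.resize(im[:,:,::-1],(800,600),interpolation=cv2.INTER_CUBIC)); cv2.imwrite(f"raw_{n}.png",im[:,:,::-1])
    print(n,imaging.get_calibration(n))
E
python3 -m crank --help | head -30
```

```text
pics
time_s 0.0
qpos [-66.516  18.439  -4.015  83.176   1.297  78.541  -3.26 ]
joint_velocities [ 0.001 -0.003  0.079 -0.086 -0.018 -0.07  -0.055]
effort [-0.0000e+00 -4.9130e+01 -4.0400e-01 -3.1251e+01 -6.4000e-02  4.4000e-02
  0.0000e+00]
tool_pos [0.25  0.599 0.24 ]
tool_rot [-1.79889e+02  8.00000e-03  1.57326e+02]
force [ 0.178 -0.15  -0.737]
wrist_torque [0.04 0.   0.02]
grasp_force 0.0
grip_width 0.087
side {'camera_matrix': array([[395.14806744,   0.        , 251.16893963],
       [  0.        , 395.14806744, 193.39731939],
       [  0.        ,   0.        ,   1.        ]]), 'position': array([ 0.04560021, -0.75546706,  1.02176419]), 'attitude': array([ 46.97159358,   1.21933736, -33.71736881])}
top {'camera_matrix': array([[369.99393891,   0.        , 256.21069868],
       [  0.        , 369.99393891, 189.02551358],
       [  0.        ,   0.        ,   1.        ]]), 'position': array([ 0.44710472, -0.0042674 ,  1.50153527]), 'attitude': array([  4.63526444,   0.53197824, -91.35843304])}invalid input: not JSON, or not a number
```

View pics/side0.png

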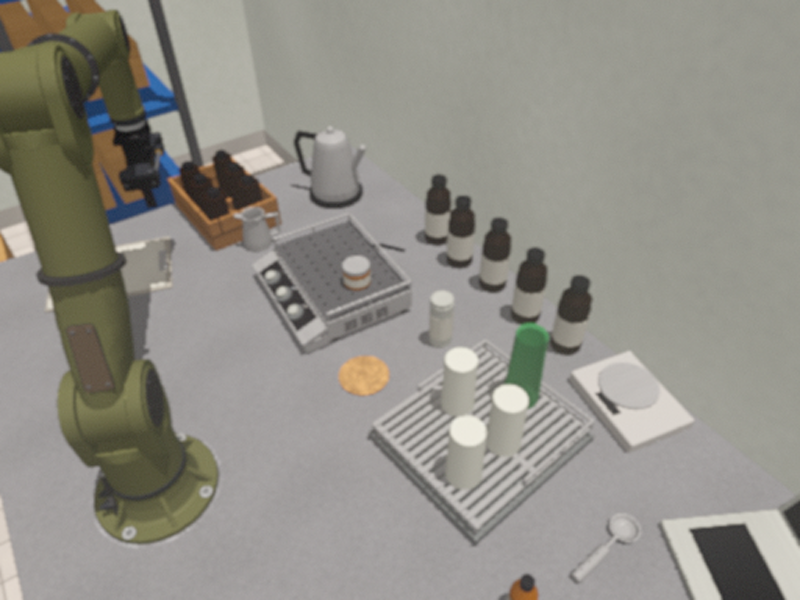

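View pics/top0.png

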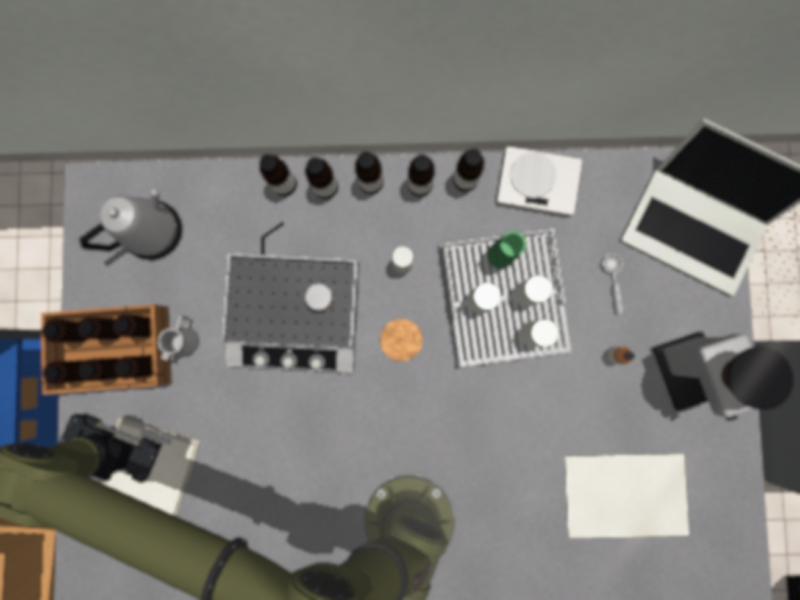

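Both views show the warmer on the left, its plate corners in the top view at (230,257), (357,262), (352,345) and (226,340), with the jar lid at (318,297) and the keys at (261,359), (289,360) and (317,362). The cork mat is at (402,340). The rack is on the right with three tumblers, their feet at (487,297), (539,289) and (544,333). The green glass is at (507,248) and the can at (402,257).

```bash
cat > h.py <<'E'
from cell import env, imaging
import cv2,numpy as np
from scipy.spatial.transform import Rotation as R
def cam(n):
    c=imaging.get_calibration(n)
    return c["camera_matrix"],np.array(c["position"]),R.from_euler("xyz",c["attitude"],degrees=True).as_matrix()
def ray(n,u,v):
    K,p,A=cam(n); return p,A@np.array([(u-K[0,2])/K[0,0],-(v-K[1,2])/K[1,1],-1.])
def onz(n,u,v,z):
    p,d=ray(n,u,v); return p+d*(z-p[2])/d[2]
def proj(n,P):
    K,p,A=cam(n); q=A.T@(np.array(P)-p); return K[0,2]-K[0,0]*q[0]/q[2], K[1,2]+K[1,1]*q[1]/q[2]
def blobs(m,amin=20):
    n,l,s,c=cv2.connectedComponentsWithStats(m.astype(np.uint8)); return [(c[i],s[i]) for i in range(1,n) if s[i,4]>=amin]
def shot(n,f=None,crop=None,k=1):
    im=imaging.read_camera(n)
    if f:
        a=im if crop is None else im[crop[1]:crop[3],crop[0]:crop[2]]
        cv2.imwrite("pics/"+f,cv2.resize(a[:,:,::-1],None,fx=k,fy=k,interpolation=cv2.INTER_CUBIC))
    return im
E
python3 - <<'E'
from h import *
im=cv2.imread("raw_top.png")[:,:,::-1]; h=cv2.cvtColor(im,cv2.COLOR_RGB2HSV)
def show(t,m,box,z,a=20):
    x0,y0,x1,y1=box; mm=np.zeros(m.shape,bool); mm[y0:y1,x0:x1]=m[y0:y1,x0:x1]
    for c,s in blobs(mm,a): print(t,np.round(c,1),s[:5],np.round(onz("top",*c,z),4))
print(h[190,311],h[185,345],h[190,204],h[217,257],h[230,167],h[231,160],h[160,320],h[164,257])
show("cup",h[...,2]>215,(285,150,370,240),.18)
show("can",h[...,2]>190,(240,140,270,180),.13)
show("mat",(h[...,1]>100)&(h[...,0]<25),(235,200,280,235),.005)
show("jar",h[...,2]>150,(180,170,220,205),.13)
show("key",h[...,2]>120,(155,222,217,236),.08,10)
show("glass",(h[...,1]>100)&(h[...,0]>45)&(h[...,0]<90),(290,140,350,180),.18)
cv2.imwrite("pics/c0.png",cv2.resize(im[150:245,135:375,::-1],None,fx=3.3,fy=3.3,interpolation=cv2.INTER_CUBIC))
E
```

```text
[ 60   1 250] [ 45   2 250] [ 20   4 208] [ 15 135 206] [ 30  12 195] [120   7  37] [ 67 106  82] [ 34   8 235]
cup [344.7 184.4] [337 176  17  17 220] [ 0.5633 -0.3117  0.18  ]
cup [311.8 189.1] [304 181  17  17 220] [ 0.5494 -0.1934  0.18  ]
cup [348.6 212.6] [341 205  16  17 215] [ 0.4623 -0.321   0.18  ]
can [257.5 163.6] [252 158  12  13 124] [ 0.6539 -0.0011  0.13  ]
mat [256.3 217.2] [244 205  26  26 540] [0.4547 0.009  0.005 ]
jar [203.5 189.4] [195 182  17  16 213] [0.562  0.2022 0.13  ]
key [214. 226.] [207 222  10  14  31] [0.4246 0.1712 0.08  ]
key [165.8 231. ] [162 227   8   9  58] [0.4099 0.3559 0.08  ]
key [184.  231.4] [181 228   7   8  50] [0.4068 0.2863 0.08  ]
key [202. 232.] [199 229   7   7  45] [0.4029 0.2174 0.08  ]
glass [323.3 159.9] [313 150  22  21 223] [ 0.6537 -0.2385  0.18  ]
```

View pics/c0.png

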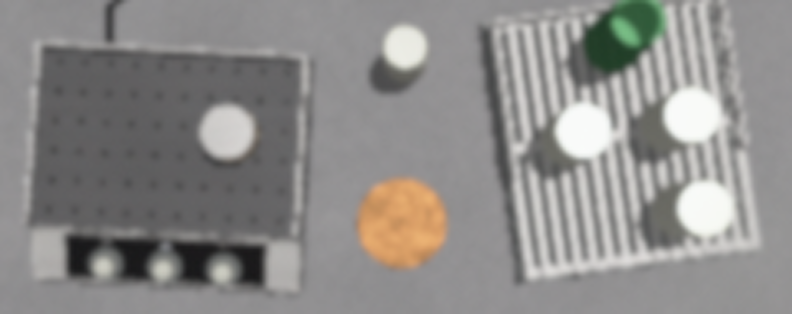

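The crop shows the gallery corners at raw pixels (146.5,163.3) and (228.6,167.6), and its front ends at (144.1,218.2) and (225,222.1). The plate is empty apart from the jar.

```bash
python3 - <<'E'
from h import *
P=[onz("top",u,v,.0965)[:2] for u,v in((146.5,163.3),(228.6,167.6),(144.1,218.2),(225,222.1))]
for p in P: print(np.round(p,4))
yv=P[0]-P[1]; print("yaw",np.arctan2(-yv[0],yv[1]),"w",np.linalg.norm(yv)); xv=P[0]-P[2]+P[1]-P[3]; print("yaw",np.arctan2(xv[1],xv[0]),"d",np.linalg.norm(xv)/2)
yaw=-0.05; c,s=np.cos(yaw),np.sin(yaw); M=np.array([[c,-s],[s,c]])
b=(P[0]+P[1])/2; print("plate from back",b-M@[.105,0])
print("glass foot",onz("top",328,156,.225))
# side view cross-check
for n,Pw in(("cupA",(.5494,-.1934,.18)),("cupB",(.5633,-.3117,.18)),("cupC",(.4623,-.321,.18)),("jar",(.562,.2022,.13)),("keyS",(.4029,.2174,.08))): print(n,np.round(np.array(proj("side",Pw))*1.5625))
E
```

```text
[0.6708 0.4252]
[0.6462 0.1099]
[0.4606 0.4342]
[0.4386 0.1272]
yaw -0.07769209486740015 w 0.31625255924613194
yaw -0.06306060989204332 d 0.2092852596058108
plate from back [0.55361645 0.272761  ]
glass foot [ 0.6600384  -0.24740591  0.225     ]
cupA [461. 359.]
cupB [511. 399.]
cupC [468. 431.]
jar [356. 264.]
keyS [293. 304.]
```

```bash
cat >> h.py <<'E'
C=np.array([.554,.274]); YAW=-.065
M=np.array([[np.cos(YAW),-np.sin(YAW)],[np.sin(YAW),np.cos(YAW)]])
w=lambda p: M.T@(np.array(p)[:2]-C)      # world -> warmer-plate xy
W=lambda a,b: M@np.array([a,b])+C
def to(x,y,z,yaw=np.degrees(YAW)+180):
    o=env.get_obs(); A=R.from_euler("xyz",o["tool_rot"],degrees=True).as_matrix()
    d=A.T@(np.array([x,y,z])-o["tool_pos"]); t=-np.radians((yaw-o["tool_rot"][2]+180)%360-180)
    print("shift",np.round(d,4),"turn",round(t,3),"rows",np.ceil(max(np.linalg.norm(d)/.0625,abs(t)/.1867)))
def st():
    o=env.get_obs(); print(round(o["time_s"],2),"tool",np.round(o["tool_pos"],4),np.round(o["tool_rot"],1),"W",np.round(w(o["tool_pos"]),4),"f",np.round(o["force"],1),"grip",round(o["grip_width"],4),round(o["grasp_force"],1))
E
python3 - <<'E'
from h import *
for n,p in dict(jar=(.562,.2022),mat=(.4547,.009),A=(.5494,-.1934),B=(.5633,-.3117),C=(.4623,-.321),glass=(.66,-.247),can=(.654,-.001),kp=(.41,.356),kh=(.4068,.2863),ks=(.403,.2174)).items(): print(n,np.round(w(p),4))
to(.562,.2022,.23)
E
```

```text
jar [ 0.0126 -0.0711]
mat [-0.0819 -0.2709]
A [ 0.0258 -0.4667]
B [ 0.0473 -0.5839]
C [-0.0529 -0.5997]
glass [ 0.1396 -0.513 ]
can [ 0.1177 -0.2679]
kp [-0.149   0.0725]
kh [-0.1477  0.0027]
ks [-0.147  -0.0663]
shift [-0.4405 -0.2463  0.011 ] turn -0.331 rows 9.0
```

```bash
R='' ; python3 -m crank '[{"x":-0.44,"y":-0.246,"z":0.01,"turn":-0.331},{"x":-0.44,"y":-0.246,"z":0.01,"turn":-0.331},{"x":-0.44,"y":-0.246,"z":0.01,"turn":-0.331},{"x":-0.44,"y":-0.246,"z":0.01,"turn":-0.331},{"x":-0.44,"y":-0.246,"z":0.01,"turn":-0.331},{"x":-0.44,"y":-0.246,"z":0.01,"turn":-0.331},{"x":-0.44,"y":-0.246,"z":0.01,"turn":-0.331},{"x":-0.44,"y":-0.246,"z":0.01,"turn":-0.331},{"x":-0.44,"y":-0.246,"z":0.01,"turn":-0.331},{"x":-0.44,"y":-0.246,"z":0.01,"turn":-0.331},{"x":-0.44,"y":-0.246,"z":0.01,"turn":-0.331}]' 0.087 20; python3 - <<'E'
from h import *
st(); to(.562,.2022,.105)
E
```

```text
time_s: 1.48
tool_pos: [0.5606, 0.2054, 0.2313]
tool_rot: [180.0, -0.1, 176.5]
force: [0.2, 0.3, 0.7]
grip_width: 0.0873
grasp_force: 0.0
1.48 tool [0.5606 0.2054 0.2313] [ 1.800e+02 -1.000e-01  1.765e+02] W [ 0.011  -0.0681] f [0.2 0.3 0.7] grip 0.0873 0.0
shift [-0.0017 -0.0032  0.1263] turn 0.004 rows 3.0
```

```bash
python3 -m crank '[{"x":-0.002,"y":-0.003,"z":0.06},{"x":-0.002,"y":-0.003,"z":0.11},{"x":-0.002,"y":-0.003,"z":0.126},{"x":-0.002,"y":-0.003,"z":0.126}]'; python3 -m crank '[{"z":0},{"z":0},{"z":0},{"z":0},{"z":0},{"z":0}]' 0.04 25;  python3 -m crank '[{"z":-0.04},{"z":-0.08},{"z":-0.1},{"z":-0.1}]'; python3 - <<'E'
from h import *
st(); to(.4547,.009,.20);to(.4547,.009,.038)
E
```

```text
1.48 tool [0.5606 0.2054 0.2313] [ 1.800e+02 -1.000e-01  1.765e+02] W [ 0.011  -0.0681] f [0.2 0.3 0.7] grip 0.0873 0.0
shift [ 0.0936 -0.2025  0.0313] turn 0.004 rows 4.0
shift [ 0.0935 -0.2026  0.1933] turn 0.004 rows 5.0invalid input
invalid input
invalid input
```

```bash
python3 -m crank '[{"x":-0.002,"y":-0.003,"z":0.06,"turn":0},{"x":-0.002,"y":-0.003,"z":0.11,"turn":0},{"x":-0.002,"y":-0.003,"z":0.126,"turn":0},{"x":-0.002,"y":-0.003,"z":0.126,"turn":0}]'; python3 -m crank '[{"x":0,"y":0,"z":0,"turn":0},{"x":0,"y":0,"z":0,"turn":0},{"x":0,"y":0,"z":0,"turn":0},{"x":0,"y":0,"z":0,"turn":0}]' 0.04 25;  python3 -m crank '[{"x":0,"y":0,"z":-0.04,"turn":0},{"x":0,"y":0,"z":-0.08,"turn":0},{"x":0,"y":0,"z":-0.1,"turn":0},{"x":0,"y":0,"z":-0.1,"turn":0}]'; python3 - <<'E'
from h import *
st(); to(.4547,.009,.20);to(.4547,.009,.038)
E
```

```text
time_s: 1.98
tool_pos: [0.563, 0.2011, 0.1055]
tool_rot: [-180.0, -0.1, 176.4]
force: [1.2, 0.1, 0.3]
grip_width: 0.0869
grasp_force: 0.0
time_s: 2.48
tool_pos: [0.5645, 0.2016, 0.1072]
tool_rot: [179.8, 0.1, 176.3]
force: [0.1, 2.8, 5.2]
grip_width: 0.0615
grasp_force: 25.0
time_s: 2.98
tool_pos: [0.5642, 0.1996, 0.2065]
tool_rot: [180.0, 0.1, 176.3]
force: [0.6, -0.3, -2.7]
grip_width: 0.0616
grasp_force: 25.0
2.98 tool [0.5642 0.1996 0.2065] [1.800e+02 1.000e-01 1.763e+02] W [ 0.015  -0.0736] f [ 0.6 -0.3 -2.7] grip 0.0616 25.0
shift [ 0.0968 -0.1973  0.0063] turn -0.0 rows 4.0
shift [ 0.0971 -0.1974  0.1683] turn -0.0 rows 5.0
```

```bash
python3 -m crank '[{"x":0.028,"y":-0.05,"z":0,"turn":0},{"x":0.05,"y":-0.1,"z":0,"turn":0},{"x":0.075,"y":-0.15,"z":0,"turn":0},{"x":0.097,"y":-0.197,"z":0,"turn":0},{"x":0.097,"y":-0.197,"z":0.05,"turn":0},{"x":0.097,"y":-0.197,"z":0.1,"turn":0},{"x":0.097,"y":-0.197,"z":0.14,"turn":0},{"x":0.097,"y":-0.197,"z":0.16,"turn":0},{"x":0.097,"y":-0.197,"z":0.168,"turn":0},{"x":0.097,"y":-0.197,"z":0.168,"turn":0}]';python3 - <<'E'
from h import *
st(); to(.4547,.009,.038)
E
```

```text
time_s: 4.22
tool_pos: [0.4531, 0.0093, 0.0369]
tool_rot: [-180.0, -0.1, 176.3]
force: [0.3, -0.3, -3.0]
grip_width: 0.0616
grasp_force: 25.0
4.22 tool [0.4531 0.0093 0.0369] [-1.800e+02 -1.000e-01  1.763e+02] W [-0.0835 -0.2707] f [ 0.3 -0.3 -3. ] grip 0.0616 25.0
shift [-0.0016 -0.0002 -0.0011] turn -0.0 rows 1.0
```

```bash
python3 -m crank '[{"x":-0.001,"y":0,"z":0.001,"turn":0},{"x":-0.001,"y":0,"z":0.001,"turn":0},{"x":-0.001,"y":0,"z":0.001,"turn":0},{"x":-0.001,"y":0,"z":0.001,"turn":0}]' 0.087; python3 -m crank '[{"x":0,"y":0,"z":-0.05,"turn":0},{"x":0,"y":0,"z":-0.11,"turn":0},{"x":0,"y":0,"z":-0.17,"turn":0},{"x":0,"y":0,"z":-0.22,"turn":0},{"x":-0.05,"y":-0.05,"z":-0.22,"turn":0},{"x":-0.1,"y":-0.1,"z":-0.22,"turn":0},{"x":-0.11,"y":-0.15,"z":-0.22,"turn":0},{"x":-0.11,"y":-0.195,"z":-0.22,"turn":0},{"x":-0.11,"y":-0.195,"z":-0.22,"turn":0}]';python3 - <<'E'
from h import *
im=shot("top"); h=cv2.cvtColor(im,cv2.COLOR_RGB2HSV)
cv2.imwrite("raw_t1.png",im[:,:,::-1])
shot("side","s1.png",(130,100,430,340),2.5)
st(); to(.5494,-.1934,.25)
E
```

```text
time_s: 4.72
tool_pos: [0.4552, 0.0097, 0.0367]
tool_rot: [180.0, 0.0, 176.3]
force: [-0.6, 0.1, -0.0]
grip_width: 0.0856
grasp_force: 0.0
time_s: 5.85
tool_pos: [0.5507, -0.1977, 0.2565]
tool_rot: [-179.8, -0.0, 175.8]
force: [-0.0, -0.6, -0.0]
grip_width: 0.0872
grasp_force: 0.0
5.95 tool [ 0.552  -0.192   0.2563] [180.   -0.  176.2] W [ 0.0283 -0.4651] f [-0.7  1.   0. ] grip 0.087 0.0
shift [ 0.0025 -0.0016  0.0063] turn -0.001 rows 1.0
```

View pics/s1.png

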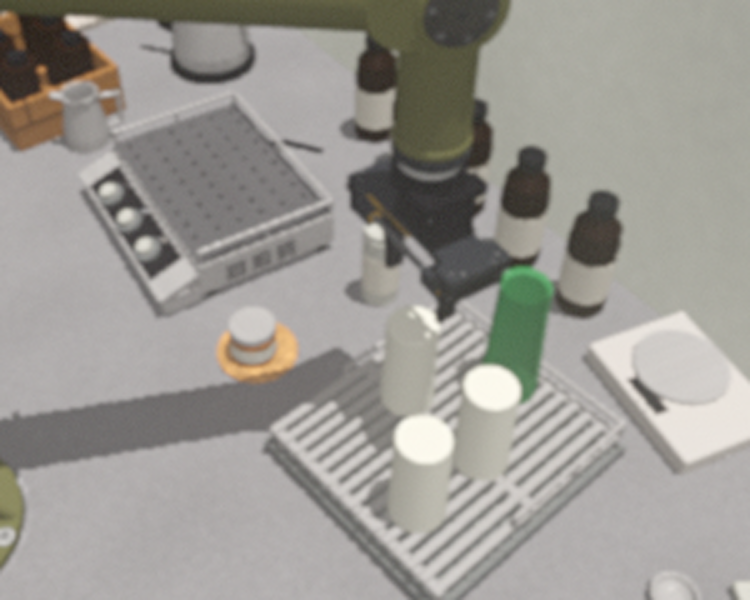

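The jar stands centred on its mat at about (252,340), and the open jaws straddle the first tumbler at (410,340).

```bash
python3 -m crank '[{"x":0.002,"y":-0.002,"z":0.05,"turn":0},{"x":0.002,"y":-0.002,"z":0.09,"turn":0},{"x":0.002,"y":-0.002,"z":0.106,"turn":0},{"x":0.002,"y":-0.002,"z":0.106,"turn":0}]'; python3 -m crank '[{"x":0,"y":0,"z":0,"turn":0},{"x":0,"y":0,"z":0,"turn":0},{"x":0,"y":0,"z":0,"turn":0},{"x":0,"y":0,"z":0,"turn":0}]' 0.04 25;  python3 -m crank '[{"x":0,"y":0,"z":-0.04,"turn":0},{"x":0,"y":0,"z":-0.08,"turn":0},{"x":0,"y":0,"z":-0.12,"turn":0},{"x":0,"y":0,"z":-0.12,"turn":0}]'; python3 - <<'E'
from h import *
st(); to(*W(-.070,-.06),.26);to(*W(-.070,-.06),.177)
E
```

```text
time_s: 6.45
tool_pos: [0.5501, -0.1925, 0.1502]
tool_rot: [180.0, -0.1, 176.4]
force: [-0.9, 0.5, -0.0]
grip_width: 0.087
grasp_force: 0.0
time_s: 6.95
tool_pos: [0.5508, -0.1935, 0.1514]
tool_rot: [180.0, 0.1, 176.3]
force: [-0.4, 1.8, 4.2]
grip_width: 0.0612
grasp_force: 24.8
time_s: 7.45
tool_pos: [0.5514, -0.195, 0.2735]
tool_rot: [-179.9, 0.3, 176.3]
force: [1.1, -0.2, -3.0]
grip_width: 0.0609
grasp_force: 24.8
7.45 tool [ 0.5514 -0.195   0.2735] [-179.9    0.3  176.3] W [ 0.0278 -0.4682] f [ 1.1 -0.2 -3. ] grip 0.0609 24.8
shift [0.098  0.4082 0.0125] turn -0.0 rows 7.0
shift [0.0985 0.4082 0.0955] turn -0.0 rows 7.0
```

```bash
python3 -m crank '[{"x":0.02,"y":0.05,"z":0,"turn":0},{"x":0.04,"y":0.1,"z":0,"turn":0},{"x":0.06,"y":0.15,"z":0,"turn":0},{"x":0.08,"y":0.2,"z":0,"turn":0},{"x":0.098,"y":0.25,"z":0,"turn":0},{"x":0.098,"y":0.3,"z":0,"turn":0},{"x":0.098,"y":0.35,"z":0,"turn":0},{"x":0.098,"y":0.39,"z":0,"turn":0},{"x":0.098,"y":0.408,"z":0.0,"turn":0},{"x":0.098,"y":0.408,"z":0.04,"turn":0},{"x":0.098,"y":0.408,"z":0.08,"turn":0},{"x":0.098,"y":0.408,"z":0.09,"turn":0}]';python3 - <<'E'
from h import *
st(); to(*W(-.070,-.06),.1764)
E
```

```text
time_s: 8.95
tool_pos: [0.4766, 0.2172, 0.1768]
tool_rot: [-179.7, -0.3, 176.2]
force: [-0.3, 0.3, -2.8]
grip_width: 0.0609
grasp_force: 24.8
8.95 tool [0.4766 0.2172 0.1768] [-179.7   -0.3  176.2] W [-0.0735 -0.0617] f [-0.3  0.3 -2.8] grip 0.0609 24.8
shift [-0.0035  0.0017  0.0004] turn -0.001 rows 1.0
```

```bash
python3 -m crank '[{"x":-0.003,"y":0.001,"z":0.003,"turn":0},{"x":-0.003,"y":0.001,"z":0.003,"turn":0},{"x":-0.003,"y":0.001,"z":0.003,"turn":0}]'; python3 -m crank '[{"x":0,"y":0,"z":0,"turn":0},{"x":0,"y":0,"z":0,"turn":0},{"x":0,"y":0,"z":0,"turn":0},{"x":0,"y":0,"z":-0.04,"turn":0},{"x":0,"y":0,"z":-0.08,"turn":0},{"x":0,"y":0,"z":-0.08,"turn":0}]' 0.087; python3 -m crank '[{"x":0.05,"y":0,"z":0,"turn":0},{"x":0.07,"y":0,"z":0,"turn":0},{"x":0.07,"y":0,"z":0,"turn":0},{"x":0.07,"y":0,"z":0.03,"turn":0},{"x":0.07,"y":0,"z":0.048,"turn":0},{"x":0.07,"y":0,"z":0.048,"turn":0}]' 0; python3 - <<'E'
from h import *
st(); to(*W(-.11,-.06),.205);to(*W(-.058,-.06),.205)
for n in("top","side"): cv2.imwrite(f"raw_{n}2.png",shot(n)[:,:,::-1])
shot("side","s2.png",(130,60,330,260),3)
E
```

```text
time_s: 9.32
tool_pos: [0.4826, 0.2207, 0.179]
tool_rot: [179.9, 0.1, 176.3]
force: [-0.5, -0.1, -2.8]
grip_width: 0.061
grasp_force: 24.8
time_s: 10.07
tool_pos: [0.4836, 0.2212, 0.2615]
tool_rot: [179.8, 0.4, 176.3]
force: [-0.3, -0.2, -0.9]
grip_width: 0.0868
grasp_force: 0.0
time_s: 10.82
tool_pos: [0.4116, 0.224, 0.2079]
tool_rot: [-179.9, -0.1, 176.2]
force: [0.1, 1.0, 1.5]
grip_width: 0.0351
grasp_force: 0.0
10.82 tool [0.4116 0.224  0.2079] [-1.799e+02 -1.000e-01  1.762e+02] W [-0.1389 -0.0591] f [0.1 1.  1.5] grip 0.0351 0.0
shift [-0.0289 -0.0009  0.0028] turn -0.001 rows 1.0
shift [-0.0809 -0.0009  0.0027] turn -0.001 rows 2.0
```

View pics/s2.png

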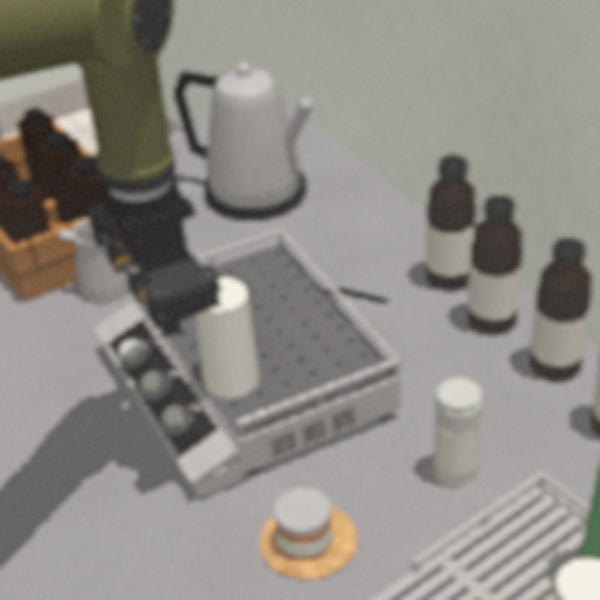

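The tumbler stands mouth down at the front of the plate, near (230,340). The fingers are just in front of it, ready to tip it backwards.

```bash
python3 -m crank '[{"x":-0.01,"y":0,"z":0.003,"turn":0},{"x":-0.02,"y":0,"z":0.003,"turn":0},{"x":-0.03,"y":0,"z":0.003,"turn":0},{"x":-0.038,"y":0,"z":0.003,"turn":0},{"x":-0.046,"y":0,"z":0.003,"turn":0},{"x":-0.054,"y":0,"z":0.003,"turn":0},{"x":-0.062,"y":0,"z":0.003,"turn":0},{"x":-0.07,"y":0,"z":0.003,"turn":0},{"x":-0.078,"y":0,"z":0.003,"turn":0},{"x":-0.085,"y":0,"z":0.003,"turn":0},{"x":-0.085,"y":0,"z":0.003,"turn":0},{"x":-0.085,"y":0,"z":0.003,"turn":0}]'; python3 - <<'E'
from h import *
st()
for n in("top","side"): cv2.imwrite(f"raw_{n}3.png",shot(n)[:,:,::-1])
a=cv2.imread("raw_side3.png")[60:260,130:330]; b=cv2.imread("raw_top3.png")[130:260,120:300]
cv2.imwrite("pics/s3.png",np.hstack([cv2.resize(a,(400,400)),cv2.resize(b,(400,289),interpolation=cv2.INTER_CUBIC)[:289]]) if 0 else np.vstack([cv2.resize(a,(400,300)),cv2.resize(b,(400,289))]))
E
```

```text
time_s: 12.48
tool_pos: [0.4965, 0.2194, 0.2065]
tool_rot: [-180.0, -0.0, 176.3]
force: [0.2, -0.3, 0.9]
grip_width: 0.0002
grasp_force: 0.0
12.47 tool [0.4965 0.2194 0.2065] [-180.    -0.   176.3] W [-0.0538 -0.0582] f [ 0.2 -0.3  0.9] grip 0.0002 0.0
```

View pics/s3.png

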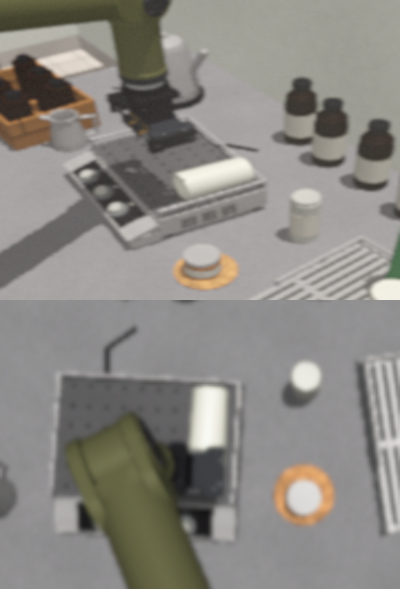

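The tumbler fell over backwards and lies along x against the right side of the gallery, roughly at (208,430) in the lower picture. The jar has not moved.

```bash
cat >> h.py <<'E'
def cupmask(im,box=(130,140,240,250)):
    h=cv2.cvtColor(im,cv2.COLOR_RGB2HSV); m=(h[...,2]>175)&(h[...,1]<40); k=np.zeros_like(m); x0,y0,x1,y1=box; k[y0:y1,x0:x1]=1
    return cv2.morphologyEx((m&k).astype(np.uint8),cv2.MORPH_OPEN,np.ones((5,5),np.uint8))
def lying(f=None):
    im=shot("top",f,(130,140,240,250),5)
    for c,s in blobs(cupmask(im),150):
        cs=[x for x in cv2.findContours(cupmask(im),0,1)[0] if cv2.contourArea(x)>100]
        r=max(cs,key=cv2.contourArea); b=cv2.boxPoints(cv2.minAreaRect(r))
        print("blob",np.round(c,1),s); print("W corners",[list(np.round(w(onz("top",u,v,.108)),4)) for u,v in b]); 
E
python3 -m crank '[{"x":0,"y":0.03,"z":-0.03,"turn":0},{"x":0,"y":0.08,"z":-0.06,"turn":0},{"x":0,"y":0.14,"z":-0.06,"turn":0},{"x":0,"y":0.14,"z":-0.06,"turn":0}]' 0.087; python3 - <<'E'
from h import *
st(); lying()
E
```

```text
time_s: 13.08
tool_pos: [0.5031, 0.3654, 0.2658]
tool_rot: [179.9, -0.1, 176.8]
force: [0.3, -0.1, -0.7]
grip_width: 0.0325
grasp_force: 0.0
13.07 tool [0.5031 0.3654 0.2658] [ 1.799e+02 -1.000e-01  1.768e+02] W [-0.0568  0.0879] f [ 0.3 -0.1 -0.7] grip 0.0325 0.0
blob [217.5 186. ] [209 169  19  35 557]
W corners [[np.float64(-0.0359), np.float64(-0.0875)], [np.float64(0.0961), np.float64(-0.0901)], [np.float64(0.0941), np.float64(-0.1549)], [np.float64(-0.0379), np.float64(-0.1518)]]
```

```bash
python3 -m crank '[{"x":0,"y":-0.05,"z":0,"turn":0},{"x":-0.02,"y":-0.1,"z":0,"turn":0},{"x":-0.042,"y":-0.15,"z":0,"turn":0},{"x":-0.042,"y":-0.208,"z":0.0,"turn":0},{"x":-0.042,"y":-0.208,"z":0.06,"turn":0},{"x":-0.042,"y":-0.208,"z":0.06,"turn":0}]' 0.087; python3 - <<'E'
from h import *
st(); to(*W(-.015,-.12),.1205)
E
```

```text
time_s: 13.88
tool_pos: [0.5308, 0.1457, 0.2027]
tool_rot: [-179.8, -0.5, 176.1]
force: [-0.9, 0.9, 0.0]
grip_width: 0.086
grasp_force: 0.0
13.88 tool [0.5308 0.1457 0.2027] [-179.8   -0.5  176.1] W [-0.0148 -0.1295] f [-0.9  0.9  0. ] grip 0.086 0.0
shift [-0.0005  0.0098  0.0821] turn -0.003 rows 2.0
```

```bash
python3 -m crank '[{"x":0,"y":0.004,"z":0.02,"turn":0},{"x":0,"y":0.004,"z":0.02,"turn":0},{"x":0,"y":0.004,"z":0.02,"turn":0}]' 0.087; python3 - <<'E'
from h import *
st(); to(*W(-.015,-.12),.1205)
E
```

```text
time_s: 14.25
tool_pos: [0.5352, 0.1532, 0.1884]
tool_rot: [180.0, 0.1, 176.3]
force: [0.2, -0.1, 0.5]
grip_width: 0.0873
grasp_force: 0.0
14.25 tool [0.5352 0.1532 0.1884] [1.800e+02 1.000e-01 1.763e+02] W [-0.0109 -0.1218] f [ 0.2 -0.1  0.5] grip 0.0873 0.0
shift [0.0042 0.0017 0.0679] turn 0.001 rows 2.0
```

```bash
python3 -m crank '[{"x":0.004,"y":0.002,"z":0.04,"turn":0},{"x":0.004,"y":0.002,"z":0.068,"turn":0},{"x":0.004,"y":0.002,"z":0.068,"turn":0},{"x":0.004,"y":0.002,"z":0.068,"turn":0}]' 0.087; python3 - <<'E'
from h import *
st()
E
python3 -m crank '[{"x":0,"y":0,"z":0,"turn":0},{"x":0,"y":0,"z":0,"turn":0},{"x":0,"y":0,"z":0,"turn":0},{"x":0,"y":0,"z":0,"turn":0},{"x":0,"y":0,"z":0,"turn":0},{"x":0,"y":0,"z":-0.02,"turn":0},{"x":0,"y":0,"z":-0.04,"turn":0},{"x":0,"y":0,"z":-0.06,"turn":0},{"x":0,"y":0,"z":-0.08,"turn":0},{"x":0,"y":0,"z":-0.1,"turn":0},{"x":0,"y":0,"z":-0.1,"turn":0}]' 0.04 5; python3 - <<'E'
from h import *
st()
for n in("top","side"): cv2.imwrite(f"raw_{n}4.png",shot(n)[:,:,::-1])
a=cv2.imread("raw_side4.png")[60:260,130:330]
cv2.imwrite("pics/s4.png",cv2.resize(a,(600,600),interpolation=cv2.INTER_CUBIC))
E
```

```text
time_s: 14.75
tool_pos: [0.5319, 0.1554, 0.1205]
tool_rot: [179.9, 0.2, 176.3]
force: [0.7, -0.2, 0.5]
grip_width: 0.0868
grasp_force: 0.0
14.75 tool [0.5319 0.1554 0.1205] [179.9   0.2 176.3] W [-0.0143 -0.1198] f [ 0.7 -0.2  0.5] grip 0.0868 0.0
time_s: 16.12
tool_pos: [0.531, 0.1552, 0.2196]
tool_rot: [179.9, 0.1, 176.3]
force: [-0.7, 0.1, -2.7]
grip_width: 0.0648
grasp_force: 5.0
16.12 tool [0.531  0.1552 0.2196] [1.799e+02 1.000e-01 1.763e+02] W [-0.0152 -0.1201] f [-0.7  0.1 -2.7] grip 0.0648 5.0
```

View pics/s4.png

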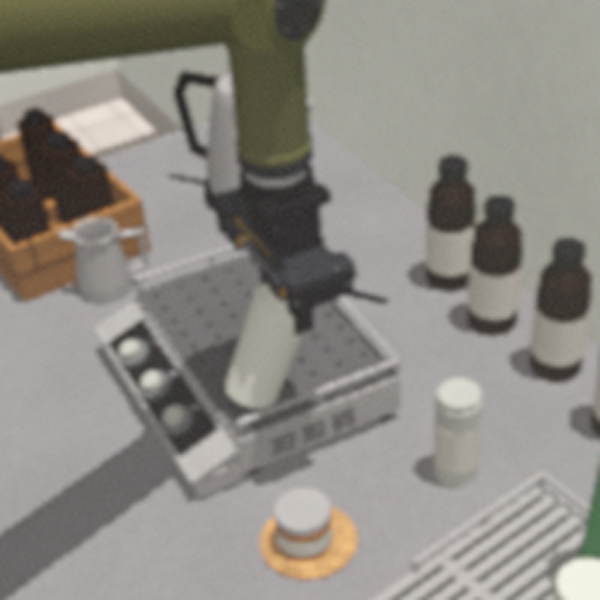

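The tumbler hangs from its mouth end and has swung past vertical, with its foot toward the front at about (255,390). I'll let it settle.

```bash
python3 -m crank '[{"x":0,"y":0,"z":0,"turn":0},{"x":0,"y":0,"z":0,"turn":0},{"x":0,"y":0,"z":0,"turn":0},{"x":0,"y":0,"z":0,"turn":0},{"x":0,"y":0,"z":0,"turn":0},{"x":0,"y":0,"z":0,"turn":0},{"x":0,"y":0,"z":0,"turn":0},{"x":0,"y":0,"z":0,"turn":0}]'; python3 - <<'E'
from h import *
st()
def axis():
    im=shot("side"); m=cupmask(im,(180,130,260,210)); cs=cv2.findContours(m,0,1)[0]; c=max(cs,key=cv2.contourArea)
    vx,vy,x,y=cv2.fitLine(c,2,0,.01,.01).ravel(); print(vx/vy,x,y,cv2.boundingRect(c),cv2.contourArea(c))
axis()
x,y=W(-.015,-.12)
for t in(-.6,-.4,-.2,0,.2): # predicted image slope, tilt in W x-z plane (foot toward +x positive)
    d=M@[np.sin(t),0]; a=np.array(proj("side",(x,y,.205))); b=np.array(proj("side",(x+d[0]*.1,y+d[1]*.1,.205-.1*np.cos(t)))); print(t,(b-a)[0]/(b-a)[1])
E
```

```text
time_s: 17.23
tool_pos: [0.5306, 0.1551, 0.2186]
tool_rot: [180.0, 0.0, 176.3]
force: [0.5, 0.2, -3.1]
grip_width: 0.0646
grasp_force: 5.0
17.23 tool [0.5306 0.1551 0.2186] [180.    0.  176.3] W [-0.0156 -0.1202] f [ 0.5  0.2 -3.1] grip 0.0646 5.0
inf 203.0 207.0 (201, 205, 5, 5) 16.0
-0.6 -0.5385291380192675
-0.4 -0.3366695700908388
-0.2 -0.13521129037515484
0 0.08305989783413764
0.2 0.34164136510496756<stdin>:5: RuntimeWarning: divide by zero encountered in scalar divide
```

```bash
cat >> h.py <<'E'
def axis(im,P,half=22,v=140):
    """slope dx/dy in the side picture of the bright cup near world point P (cup middle)"""
    u,q=map(int,proj("side",P)); h=cv2.cvtColor(im,cv2.COLOR_RGB2HSV)
    m=np.zeros(im.shape[:2],np.uint8); m[q-half:q+half,u-half:u+half]=((h[...,2]>v)&(h[...,1]<50))[q-half:q+half,u-half:u+half]
    m=cv2.morphologyEx(m,cv2.MORPH_OPEN,np.ones((3,3),np.uint8)); c=max(cv2.findContours(m,0,1)[0],key=cv2.contourArea)
    rows=np.arange(q-10,q+10); mid=[np.mean(np.where(m[r])[0]) for r in rows if m[r].any()]
    wd=[m[r].sum() for r in rows]
    s=np.polyfit(rows[:len(mid)],mid,1)[0]
    d=M@[1,0]; a=np.array(proj("side",P)); ts=np.linspace(-1.2,1.2,61); sl=[]
    for t in ts:
        b=np.array(proj("side",np.array(P)+[d[0]*np.sin(t)*.05,d[1]*np.sin(t)*.05,-.05*np.cos(t)])); sl.append((b-a)[0]/(b-a)[1])
    print("slope",round(s,3),"tilt(foot to +Wx)",round(float(np.interp(s,sl,ts)),3),"widths",wd)
E
python3 - <<'E'
from h import *
im=shot("side"); 
axis(im,(*W(-.015,-.12),.155)); axis(im,(*W(-.03,-.12),.155),v=120)
a=im[60:260,130:330,::-1]
cv2.imwrite("pics/s5.png",cv2.resize(a,(500,500),interpolation=cv2.INTER_CUBIC))
E
```

```text
slope 0.142 tilt(foot to +Wx) 1.2 widths [np.uint64(12), np.uint64(13), np.uint64(13), np.uint64(13), np.uint64(13), np.uint64(13), np.uint64(14), np.uint64(14), np.uint64(18), np.uint64(18), np.uint64(18), np.uint64(18), np.uint64(18), np.uint64(17), np.uint64(17), np.uint64(17), np.uint64(17), np.uint64(17), np.uint64(17), np.uint64(16)]
slope 0.176 tilt(foot to +Wx) 1.2 widths [np.uint64(14), np.uint64(15), np.uint64(21), np.uint64(21), np.uint64(21), np.uint64(20), np.uint64(25), np.uint64(25), np.uint64(25), np.uint64(25), np.uint64(22), np.uint64(22), np.uint64(22), np.uint64(25), np.uint64(25), np.uint64(26), np.uint64(25), np.uint64(24), np.uint64(27), np.uint64(26)]
```

View pics/s5.png

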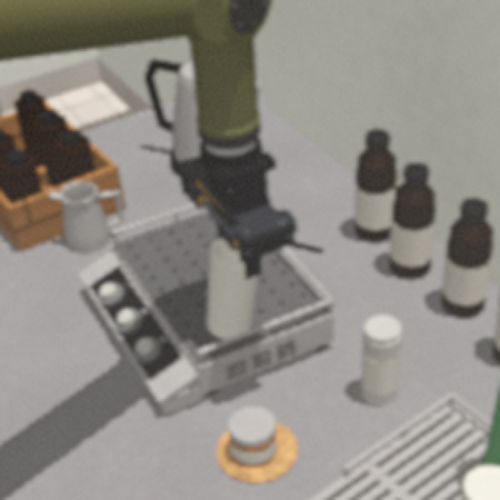

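The tumbler now hangs vertical, foot down near (232,330), with the jar still on its mat. I'll firm the grip and carry it to its place.

```bash
python3 -m crank '[{"x":0,"y":0,"z":0,"turn":0},{"x":0,"y":0,"z":0,"turn":0},{"x":0,"y":0.01,"z":-0.01,"turn":0},{"x":-0.01,"y":0.04,"z":-0.01,"turn":0},{"x":-0.02,"y":0.07,"z":-0.01,"turn":0},{"x":-0.03,"y":0.105,"z":-0.01,"turn":0},{"x":-0.04,"y":0.14,"z":-0.01,"turn":0},{"x":-0.05,"y":0.17,"z":-0.01,"turn":0},{"x":-0.06,"y":0.2,"z":-0.01,"turn":0},{"x":-0.06,"y":0.22,"z":-0.01,"turn":0},{"x":-0.06,"y":0.22,"z":-0.01,"turn":0}]' 0.04 15; python3 -m crank '[{"x":0,"y":0,"z":0.01,"turn":0},{"x":0,"y":0,"z":0.02,"turn":0},{"x":0,"y":0,"z":0.028,"turn":0},{"x":0,"y":0,"z":0.028,"turn":0}]' 0.04 15;  python3 - <<'E'
from h import *
st()
E
```

```text
time_s: 18.7
tool_pos: [0.6034, 0.3732, 0.2283]
tool_rot: [180.0, -0.1, 176.5]
force: [0.2, -0.3, -2.3]
grip_width: 0.0637
grasp_force: 15.0
time_s: 19.2
tool_pos: [0.6066, 0.3715, 0.2057]
tool_rot: [179.7, 0.4, 176.2]
force: [-0.6, -0.0, 11.5]
grip_width: 0.0637
grasp_force: 14.9
19.2 tool [0.6066 0.3715 0.2057] [179.7   0.4 176.2] W [0.0462 0.1007] f [-0.6 -0.  11.5] grip 0.0637 14.9
```

```bash
python3 -m crank '[{"x":0,"y":0,"z":-0.002,"turn":0},{"x":0,"y":0,"z":-0.002,"turn":0}]' 0.04 5; python3 -m crank '[{"x":0,"y":0,"z":0,"turn":0},{"x":0,"y":0,"z":0,"turn":0},{"x":0,"y":0,"z":0,"turn":0},{"x":0,"y":0,"z":0,"turn":0},{"x":0,"y":0,"z":-0.04,"turn":0},{"x":0,"y":0,"z":-0.08,"turn":0},{"x":0,"y":-0.06,"z":-0.1,"turn":0},{"x":0,"y":-0.12,"z":-0.1,"turn":0},{"x":0,"y":-0.18,"z":-0.1,"turn":0},{"x":0,"y":-0.24,"z":-0.1,"turn":0},{"x":0,"y":-0.3,"z":-0.1,"turn":0},{"x":0,"y":-0.36,"z":-0.1,"turn":0}]' 0.087; python3 - <<'E'
from h import *
st(); im=shot("side"); a=im[60:260,130:330,::-1]
cv2.imwrite("pics/s6.png",cv2.resize(a,(500,500),interpolation=cv2.INTER_CUBIC))
cv2.imwrite("raw_t6.png",shot("top")[:,:,::-1])
to(.5633,-.3117,.26)
E
```

```text
time_s: 19.45
tool_pos: [0.6055, 0.3707, 0.205]
tool_rot: [179.8, 0.2, 176.3]
force: [-0.0, -0.0, 6.2]
grip_width: 0.0639
grasp_force: 5.0
time_s: 20.95
tool_pos: [0.581, 0.0094, 0.3028]
tool_rot: [180.0, 0.0, 176.3]
force: [0.2, 0.1, -1.0]
grip_width: 0.087
grasp_force: 0.0
20.95 tool [0.581  0.0094 0.3028] [180.    0.  176.3] W [ 0.0442 -0.2622] f [ 0.2  0.1 -1. ] grip 0.087 0.0
shift [-0.0069 -0.3132  0.0447] turn -0.013 rows 6.0
```

View pics/s6.png

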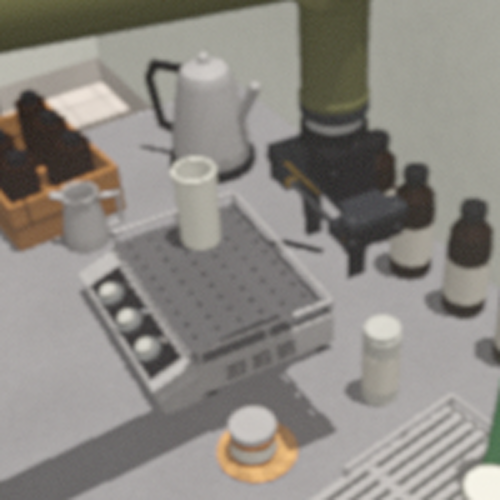

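The first tumbler stands mouth up at the back left of the plate, around (195,205), and the jar is still on its mat.

```bash
python3 -m crank '[{"x":0.02,"y":-0.05,"z":0,"turn":0},{"x":0.04,"y":-0.1,"z":0,"turn":0},{"x":0.05,"y":-0.15,"z":0.01,"turn":0},{"x":0.07,"y":-0.2,"z":0.02,"turn":0},{"x":0.08,"y":-0.25,"z":0.03,"turn":0},{"x":0.097,"y":-0.3,"z":0.04,"turn":0},{"x":0.097,"y":-0.338,"z":0.05,"turn":0},{"x":0.097,"y":-0.338,"z":0.05,"turn":0},{"x":0.097,"y":-0.338,"z":0.05,"turn":0}]'; python3 - <<'E'
from h import *
st(); to(.4623,-.321,.15)
E
```

```text
time_s: 22.18
tool_pos: [0.4633, -0.3185, 0.2525]
tool_rot: [180.0, 0.0, 176.3]
force: [0.4, 0.7, 0.3]
grip_width: 0.087
grasp_force: 0.0
22.18 tool [ 0.4633 -0.3185  0.2525] [180.    0.  176.3] W [-0.052  -0.5972] f [0.4 0.7 0.3] grip 0.087 0.0
shift [ 0.0008 -0.0026  0.1025] turn 0.001 rows 2.0
```

```bash
python3 -m crank '[{"x":0.001,"y":-0.002,"z":0.05,"turn":0},{"x":0.001,"y":-0.002,"z":0.09,"turn":0},{"x":0.001,"y":-0.002,"z":0.102,"turn":0},{"x":0.001,"y":-0.002,"z":0.102,"turn":0}]'; python3 -m crank '[{"x":0,"y":0,"z":0,"turn":0},{"x":0,"y":0,"z":0,"turn":0},{"x":0,"y":0,"z":0,"turn":0},{"x":0,"y":0,"z":0,"turn":0},{"x":0,"y":0,"z":-0.04,"turn":0},{"x":0,"y":0,"z":-0.08,"turn":0},{"x":0,"y":0,"z":-0.12,"turn":0},{"x":0,"y":0,"z":-0.12,"turn":0}]' 0.04 25; python3 - <<'E'
from h import *
st(); to(*W(-.068,-.075),.27)
E
```

```text
time_s: 22.68
tool_pos: [0.4623, -0.3205, 0.1509]
tool_rot: [180.0, -0.0, 176.4]
force: [-0.0, 0.1, 0.3]
grip_width: 0.0871
grasp_force: 0.0
time_s: 23.68
tool_pos: [0.4627, -0.3228, 0.2734]
tool_rot: [-179.9, 0.3, 176.3]
force: [-0.4, 1.0, -3.0]
grip_width: 0.0617
grasp_force: 24.9
23.68 tool [ 0.4627 -0.3228  0.2734] [-179.9    0.3  176.3] W [-0.0524 -0.6015] f [-0.4  1.  -3. ] grip 0.0617 24.9
shift [0.0157 0.5265 0.0021] turn -0.0 rows 9.0
```

```bash
python3 -m crank '[{"x":0.002,"y":0.045,"z":0,"turn":0},{"x":0.004,"y":0.1,"z":0,"turn":0},{"x":0.006,"y":0.155,"z":0,"turn":0},{"x":0.008,"y":0.21,"z":0,"turn":0},{"x":0.01,"y":0.265,"z":0,"turn":0},{"x":0.012,"y":0.32,"z":0,"turn":0},{"x":0.014,"y":0.375,"z":0,"turn":0},{"x":0.016,"y":0.43,"z":0,"turn":0},{"x":0.016,"y":0.48,"z":0,"turn":0},{"x":0.016,"y":0.515,"z":0,"turn":0},{"x":0.016,"y":0.526,"z":0,"turn":0},{"x":0.016,"y":0.526,"z":0,"turn":0}]';python3 -m crank '[{"x":0,"y":0,"z":0.04,"turn":0},{"x":0,"y":0,"z":0.08,"turn":0},{"x":0,"y":0,"z":0.092,"turn":0},{"x":0,"y":0,"z":0.092,"turn":0}]'; python3 - <<'E'
from h import *
st(); to(*W(-.068,-.075),.1755)
E
```

```text
time_s: 25.18
tool_pos: [0.4792, 0.2039, 0.2691]
tool_rot: [-179.9, -0.1, 176.3]
force: [-1.0, -0.9, -2.2]
grip_width: 0.0622
grasp_force: 24.9
time_s: 25.68
tool_pos: [0.4801, 0.2034, 0.1789]
tool_rot: [-180.0, 0.0, 176.2]
force: [0.0, -0.2, -2.6]
grip_width: 0.0618
grasp_force: 25.0
25.68 tool [0.4801 0.2034 0.1789] [-180.     0.   176.2] W [-0.0692 -0.0753] f [ 0.  -0.2 -2.6] grip 0.0618 25.0
shift [-0.0012  0.0003  0.0034] turn -0.001 rows 1.0
```

```bash
python3 -m crank '[{"x":-0.001,"y":0,"z":0.003,"turn":0},{"x":-0.001,"y":0,"z":0.003,"turn":0}]'; python3 -m crank '[{"x":0,"y":0,"z":0,"turn":0},{"x":0,"y":0,"z":0,"turn":0},{"x":0,"y":0,"z":0,"turn":0},{"x":0,"y":0,"z":-0.04,"turn":0},{"x":0,"y":0,"z":-0.08,"turn":0},{"x":0,"y":0,"z":-0.08,"turn":0}]' 0.087; python3 -m crank '[{"x":0.05,"y":0,"z":0,"turn":0},{"x":0.07,"y":0,"z":0,"turn":0},{"x":0.07,"y":0,"z":0,"turn":0},{"x":0.07,"y":0,"z":0.03,"turn":0},{"x":0.07,"y":0,"z":0.05,"turn":0},{"x":0.07,"y":0,"z":0.05,"turn":0},{"x":0.07,"y":0,"z":0.05,"turn":0},{"x":0.07,"y":0,"z":0.05,"turn":0}]' 0; python3 - <<'E'
from h import *
st(); im=shot("top"); cv2.imwrite("raw_t7.png",im[:,:,::-1])
E
python3 -m crank '[{"x":-0.01,"y":0,"z":0,"turn":0},{"x":-0.02,"y":0,"z":0,"turn":0},{"x":-0.03,"y":0,"z":0,"turn":0},{"x":-0.038,"y":0,"z":0,"turn":0},{"x":-0.046,"y":0,"z":0,"turn":0},{"x":-0.054,"y":0,"z":0,"turn":0},{"x":-0.062,"y":0,"z":0,"turn":0},{"x":-0.07,"y":0,"z":0,"turn":0},{"x":-0.078,"y":0,"z":0,"turn":0},{"x":-0.085,"y":0,"z":0,"turn":0},{"x":-0.085,"y":0,"z":0,"turn":0},{"x":-0.085,"y":0,"z":0,"turn":0}]';python3 -m crank '[{"x":0,"y":0.0,"z":-0.04,"turn":0},{"x":0,"y":0.0,"z":-0.08,"turn":0},{"x":0,"y":0.05,"z":-0.1,"turn":0},{"x":0,"y":0.1,"z":-0.1,"turn":0},{"x":0,"y":0.16,"z":-0.1,"turn":0},{"x":0,"y":0.16,"z":-0.1,"turn":0}]' 0.087; python3 - <<'E'
from h import *
st(); lying("t8.png")
E
```

```text
time_s: 25.92
tool_pos: [0.4814, 0.2044, 0.1765]
tool_rot: [180.0, 0.1, 176.3]
force: [-0.9, 0.3, -1.8]
grip_width: 0.0619
grasp_force: 25.0
time_s: 26.68
tool_pos: [0.4826, 0.2053, 0.2595]
tool_rot: [179.8, 0.4, 176.3]
force: [0.5, -0.0, -0.9]
grip_width: 0.0867
grasp_force: 0.0
time_s: 27.68
tool_pos: [0.4117, 0.2092, 0.2066]
tool_rot: [179.9, 0.1, 176.3]
force: [0.2, -0.0, -0.4]
grip_width: 0.0151
grasp_force: 0.0
27.68 tool [0.4117 0.2092 0.2066] [1.799e+02 1.000e-01 1.763e+02] W [-0.1378 -0.0739] f [ 0.2 -0.  -0.4] grip 0.0151 0.0
time_s: 29.22
tool_pos: [0.4955, 0.2035, 0.2055]
tool_rot: [180.0, -0.0, 176.3]
force: [-0.2, -0.2, 0.9]
grip_width: 0.0002
grasp_force: 0.0
time_s: 29.98
tool_pos: [0.5031, 0.3691, 0.3041]
tool_rot: [179.9, -0.2, 176.8]
force: [-0.2, -0.7, -0.1]
grip_width: 0.0525
grasp_force: 0.0
29.98 tool [0.5031 0.3691 0.3041] [179.9  -0.2 176.8] W [-0.057   0.0916] f [-0.2 -0.7 -0.1] grip 0.0525 0.0
blob [210.2 186.1] [199 169  23  35 514]
W corners [[np.float64(-0.0257), np.float64(-0.0448)], [np.float64(0.1024), np.float64(-0.0853)], [np.float64(0.084), np.float64(-0.1409)], [np.float64(-0.0438), np.float64(-0.1001)]]
```

View pics/t8.png

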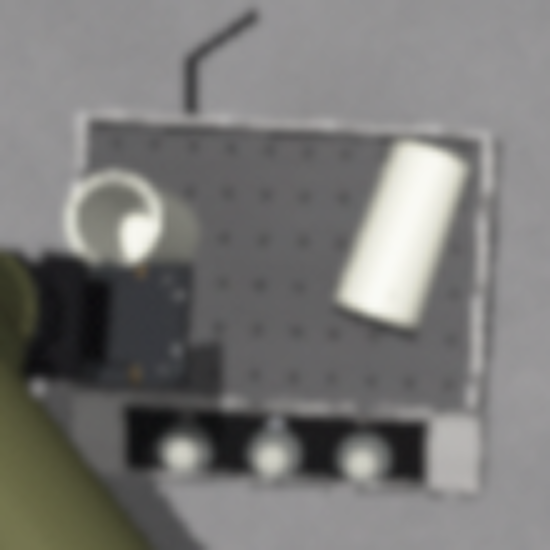

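The second tumbler lies skewed, its mouth end near (375,310) and its foot near (435,150) in the crop. The first one stands at (115,215).

```bash
python3 - <<'E'
from h import *
lying(); to(*W(-.014,-.079),.2,np.degrees(YAW)+180-17.5)
E
```

```text
blob [210.2 186.2] [199 169  23  35 515]
W corners [[np.float64(-0.025), np.float64(-0.0445)], [np.float64(0.1022), np.float64(-0.0878)], [np.float64(0.0825), np.float64(-0.1433)], [np.float64(-0.0444), np.float64(-0.0997)]]
shift [-0.0399 -0.1649  0.1052] turn 0.307 rows 4.0
```

```bash
python3 -m crank '[{"x":-0.01,"y":-0.05,"z":0,"turn":0.1},{"x":-0.02,"y":-0.1,"z":0.02,"turn":0.2},{"x":-0.04,"y":-0.14,"z":0.05,"turn":0.3},{"x":-0.04,"y":-0.165,"z":0.1,"turn":0.307},{"x":-0.04,"y":-0.165,"z":0.105,"turn":0.307},{"x":-0.04,"y":-0.165,"z":0.105,"turn":0.307},{"x":-0.04,"y":-0.165,"z":0.105,"turn":0.307}]' 0.087; python3 - <<'E'
from h import *
st(); to(*W(-.014,-.079),.117,np.degrees(YAW)+180-17.5)
im=shot("top"); cv2.imwrite("raw_t9.png",im[:,:,::-1])
m=cupmask(im); print([(np.round(c,1),s) for c,s in blobs(m,60)])
print([w(onz("top",*c,.108)) for c,s in blobs(m,60)])
E
```

```text
time_s: 30.95
tool_pos: [0.5362, 0.1979, 0.2031]
tool_rot: [179.8, 0.2, 158.8]
force: [-0.4, 1.0, 0.6]
grip_width: 0.0871
grasp_force: 0.0
30.95 tool [0.5362 0.1979 0.2031] [179.8   0.2 158.8] W [-0.0128 -0.0771] f [-0.4  1.   0.6] grip 0.0871 0.0
shift [ 0.0008 -0.0025  0.0861] turn 0.001 rows 2.0
[(array([213.2, 177.6]), array([205, 169,  17,  18, 240], dtype=int32))]
[array([ 0.06068594, -0.10227219])]
```

```bash
python3 -m crank '[{"x":0.001,"y":-0.003,"z":0.04,"turn":0},{"x":0.001,"y":-0.003,"z":0.075,"turn":0},{"x":0.001,"y":-0.003,"z":0.084,"turn":0},{"x":0.001,"y":-0.003,"z":0.084,"turn":0}]' 0.087; python3 -m crank '[{"x":0,"y":0,"z":0,"turn":0},{"x":0,"y":0,"z":0,"turn":0},{"x":0,"y":0,"z":0,"turn":0},{"x":0,"y":0,"z":0,"turn":0},{"x":0,"y":0,"z":0,"turn":0},{"x":0,"y":0,"z":-0.02,"turn":0},{"x":0,"y":0,"z":-0.04,"turn":0},{"x":0,"y":0,"z":-0.06,"turn":0},{"x":0,"y":0,"z":-0.08,"turn":0},{"x":0,"y":0,"z":-0.1,"turn":0},{"x":0,"y":0,"z":-0.115,"turn":0},{"x":0,"y":0,"z":-0.115,"turn":0}]' 0.04 5;python3 -m crank '[{"x":0,"y":0,"z":0,"turn":0},{"x":0,"y":0,"z":0,"turn":0},{"x":0,"y":0,"z":0,"turn":0},{"x":0,"y":0,"z":0,"turn":0},{"x":0,"y":0,"z":0,"turn":0},{"x":0,"y":0,"z":0,"turn":0},{"x":0,"y":0,"z":0,"turn":0},{"x":0,"y":0,"z":0,"turn":0},{"x":0,"y":0,"z":0,"turn":0},{"x":0,"y":0,"z":0,"turn":0},{"x":0,"y":0,"z":0,"turn":0},{"x":0,"y":0,"z":0,"turn":0}]'; python3 - <<'E'
from h import *
st(); im=shot("side","s10.png",(150,80,310,240),3)
to(*W(-.04,.10),.235)
E
```

```text
time_s: 31.5
tool_pos: [0.5337, 0.1942, 0.1174]
tool_rot: [180.0, 0.0, 158.7]
force: [0.2, 0.4, 0.6]
grip_width: 0.0874
grasp_force: 0.0
time_s: 33.0
tool_pos: [0.5335, 0.1935, 0.2321]
tool_rot: [180.0, 0.0, 158.7]
force: [-0.1, 0.0, -2.4]
grip_width: 0.0642
grasp_force: 5.0
time_s: 34.5
tool_pos: [0.5332, 0.1934, 0.2315]
tool_rot: [-180.0, 0.0, 158.7]
force: [0.5, 0.6, -3.1]
grip_width: 0.0641
grasp_force: 5.0
34.5 tool [0.5332 0.1934 0.2315] [-180.     0.   158.7] W [-0.0155 -0.0818] f [ 0.5  0.6 -3.1] grip 0.0641 5.0
shift [ 0.0783  0.1659 -0.0034] turn -0.307 rows 3.0
```

View pics/s10.png

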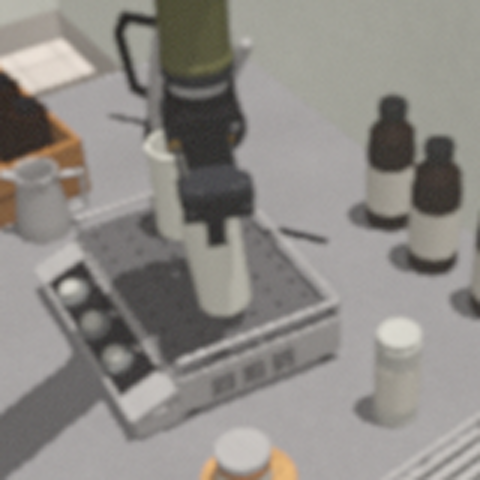

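The second tumbler hangs vertical, foot down at about (222,310). I'll carry it to the front left of the plate.

```bash
python3 -m crank '[{"x":0,"y":0,"z":0,"turn":0},{"x":0,"y":0,"z":0,"turn":0},{"x":0.02,"y":0.02,"z":0,"turn":-0.04},{"x":0.04,"y":0.05,"z":0,"turn":-0.1},{"x":0.055,"y":0.08,"z":0,"turn":-0.15},{"x":0.07,"y":0.11,"z":0,"turn":-0.2},{"x":0.08,"y":0.14,"z":0,"turn":-0.26},{"x":0.083,"y":0.164,"z":0,"turn":-0.307},{"x":0.083,"y":0.164,"z":0,"turn":-0.307},{"x":0.083,"y":0.164,"z":0,"turn":-0.307}]' 0.04 15; python3 -m crank '[{"x":0,"y":0,"z":0.01,"turn":0},{"x":0,"y":0,"z":0.02,"turn":0},{"x":0,"y":0,"z":0.028,"turn":0},{"x":0,"y":0,"z":0.028,"turn":0}]';  python3 - <<'E'
from h import *
st()
E
```

```text
time_s: 35.8
tool_pos: [0.5154, 0.3762, 0.2311]
tool_rot: [-179.9, -0.0, 176.3]
force: [-0.2, 0.8, -2.8]
grip_width: 0.0641
grasp_force: 15.0
time_s: 36.3
tool_pos: [0.5185, 0.3762, 0.2069]
tool_rot: [179.8, 0.4, 176.2]
force: [2.0, -2.3, 8.2]
grip_width: 0.064
grasp_force: 15.0
36.3 tool [0.5185 0.3762 0.2069] [179.8   0.4 176.2] W [-0.042   0.0996] f [ 2.  -2.3  8.2] grip 0.064 15.0
```

```bash
python3 -m crank '[{"x":0,"y":0,"z":-0.001,"turn":0},{"x":0,"y":0,"z":-0.001,"turn":0},{"x":0,"y":0,"z":-0.001,"turn":0}]' 0.04 4; python3 -m crank '[{"x":0,"y":0,"z":0,"turn":0},{"x":0,"y":0,"z":0,"turn":0},{"x":0,"y":0,"z":0,"turn":0},{"x":0,"y":0,"z":0,"turn":0},{"x":0,"y":0,"z":-0.04,"turn":0},{"x":0,"y":0,"z":-0.08,"turn":0},{"x":0,"y":-0.06,"z":-0.1,"turn":0},{"x":0,"y":-0.12,"z":-0.1,"turn":0},{"x":0,"y":-0.18,"z":-0.1,"turn":0},{"x":0,"y":-0.24,"z":-0.1,"turn":0},{"x":0,"y":-0.3,"z":-0.1,"turn":0},{"x":0,"y":-0.36,"z":-0.1,"turn":0}]' 0.087; python3 - <<'E'
from h import *
st(); cv2.imwrite("raw_s11.png",shot("side")[:,:,::-1]); im=shot("top"); cv2.imwrite("raw_t11.png",im[:,:,::-1])
for n,im_ in(("top",im),):
    m=cupmask(im_,(135,160,230,225)); print([(np.round(c,1),s,np.round(w(onz("top",*c,.205)),3)) for c,s in blobs(m,40)])
h=cv2.cvtColor(im,cv2.COLOR_RGB2HSV); m=np.zeros(im.shape[:2],bool); m[140:240,290:370]=(h[...,2]>215)[140:240,290:370]
print([(np.round(c,1),np.round(onz("top",*c,.18),4)) for c,s in blobs(m,60)])
to(.5633,-.3117,.26)
E
```

```text
time_s: 36.67
tool_pos: [0.5171, 0.3763, 0.2064]
tool_rot: [179.9, 0.2, 176.2]
force: [1.1, -0.2, 6.3]
grip_width: 0.0641
grasp_force: 4.0
time_s: 38.17
tool_pos: [0.4918, 0.0152, 0.3048]
tool_rot: [180.0, 0.0, 176.3]
force: [0.3, -0.5, -0.6]
grip_width: 0.0872
grasp_force: 0.0
38.17 tool [0.4918 0.0152 0.3048] [180.    0.  176.3] W [-0.0453 -0.2623] f [ 0.3 -0.5 -0.6] grip 0.0872 0.0
[(array([156.3, 186.3]), array([153, 183,   8,   8,  57], dtype=int32), array([0.011, 0.084])), (array([157.4, 202.9]), array([154, 199,   8,   9,  63], dtype=int32), array([-0.047,  0.077]))]
[(array([344.8, 184.4]), array([ 0.5634, -0.3118,  0.18  ]))]
shift [-0.0959 -0.3139  0.046 ] turn -0.012 rows 6.0
```

```bash
python3 -m crank '[{"x":0,"y":-0.05,"z":0,"turn":0},{"x":-0.01,"y":-0.1,"z":0,"turn":0},{"x":-0.03,"y":-0.15,"z":0,"turn":0},{"x":-0.05,"y":-0.2,"z":0,"turn":0},{"x":-0.07,"y":-0.25,"z":0,"turn":0},{"x":-0.096,"y":-0.3,"z":0.02,"turn":-0.01},{"x":-0.096,"y":-0.314,"z":0.045,"turn":-0.012},{"x":-0.096,"y":-0.314,"z":0.045,"turn":-0.012},{"x":-0.096,"y":-0.314,"z":0.045,"turn":-0.012}]'; python3 - <<'E'
from h import *
st(); to(.5633,-.3117,.15)
E
```

```text
time_s: 39.4
tool_pos: [0.5685, -0.301, 0.2605]
tool_rot: [180.0, 0.1, 177.1]
force: [-0.6, 0.1, 0.2]
grip_width: 0.0868
grasp_force: 0.0
39.4 tool [ 0.5685 -0.301   0.2605] [1.800e+02 1.000e-01 1.771e+02] W [ 0.0518 -0.5729] f [-0.6  0.1  0.2] grip 0.0868 0.0
shift [ 0.0048 -0.011   0.1105] turn 0.014 rows 2.0
```

```bash
python3 -m crank '[{"x":0.005,"y":-0.011,"z":0.03,"turn":0.014},{"x":0.005,"y":-0.011,"z":0.08,"turn":0.014},{"x":0.005,"y":-0.011,"z":0.11,"turn":0.014},{"x":0.005,"y":-0.011,"z":0.11,"turn":0.014}]'; python3 -m crank '[{"x":0,"y":0,"z":0,"turn":0},{"x":0,"y":0,"z":0,"turn":0},{"x":0,"y":0,"z":0,"turn":0},{"x":0,"y":0,"z":0,"turn":0},{"x":0,"y":0,"z":-0.04,"turn":0},{"x":0,"y":0,"z":-0.08,"turn":0},{"x":0,"y":0,"z":-0.12,"turn":0},{"x":0,"y":0,"z":-0.12,"turn":0}]' 0.04 25; python3 - <<'E'
from h import *
st(); to(*W(-.068,-.075),.27)
E
```

```text
time_s: 39.9
tool_pos: [0.5619, -0.3107, 0.1487]
tool_rot: [179.9, -0.1, 176.3]
force: [0.1, -0.6, 0.1]
grip_width: 0.0871
grasp_force: 0.0
time_s: 40.9
tool_pos: [0.5631, -0.3148, 0.2728]
tool_rot: [-179.8, 0.3, 176.1]
force: [0.6, -1.2, -1.8]
grip_width: 0.0634
grasp_force: 24.8
40.9 tool [ 0.5631 -0.3148  0.2728] [-179.8    0.3  176.1] W [ 0.0473 -0.587 ] f [ 0.6 -1.2 -1.8] grip 0.0634 24.8
shift [0.1166 0.5117 0.0007] turn -0.003 rows 9.0
```

```bash
python3 -m crank '[{"x":0,"y":0,"z":0,"turn":0},{"x":0,"y":0,"z":0,"turn":0}]'; python3 - <<'E'
from h import *
im=shot("side"); h=cv2.cvtColor(im,cv2.COLOR_RGB2HSV); m=((h[...,2]>170)&(h[...,1]<40)).astype(np.uint8)
for P in((.563,-.315,.18),(.563,-.315,.302)): print(proj("side",P))
m[:, :290]=0; m[:,380:]=0
for r in range(190,285,6): 
    c=np.where(m[r])[0]; print(r,(c.min(),c.max(),len(c)) if len(c) else None)
E
```

```text
time_s: 41.15
tool_pos: [0.5612, -0.3126, 0.2672]
tool_rot: [179.9, -0.2, 176.2]
force: [0.6, 0.2, -2.1]
grip_width: 0.0629
grasp_force: 24.8
(np.float64(327.8892025594777), np.float64(256.03359020622923))
(np.float64(333.43673008599546), np.float64(224.96073537732562))
190 (np.int64(290), np.int64(298), 9)
196 (np.int64(290), np.int64(297), 8)
202 (np.int64(290), np.int64(379), 11)
208 (np.int64(290), np.int64(379), 26)
214 (np.int64(290), np.int64(379), 34)
220 (np.int64(290), np.int64(379), 32)
226 (np.int64(290), np.int64(379), 31)
232 (np.int64(290), np.int64(379), 31)
238 (np.int64(290), np.int64(379), 36)
244 (np.int64(290), np.int64(379), 34)
250 (np.int64(290), np.int64(379), 49)
256 (np.int64(297), np.int64(371), 50)
262 (np.int64(308), np.int64(375), 52)
268 (np.int64(310), np.int64(379), 48)
274 (np.int64(322), np.int64(379), 39)
280 (np.int64(325), np.int64(370), 34)
```

```bash
python3 - <<'E'
from h import *
shot("side","s12.png",(150,60,410,300),3)
E
```

```text
(no output)
```

View pics/s12.png

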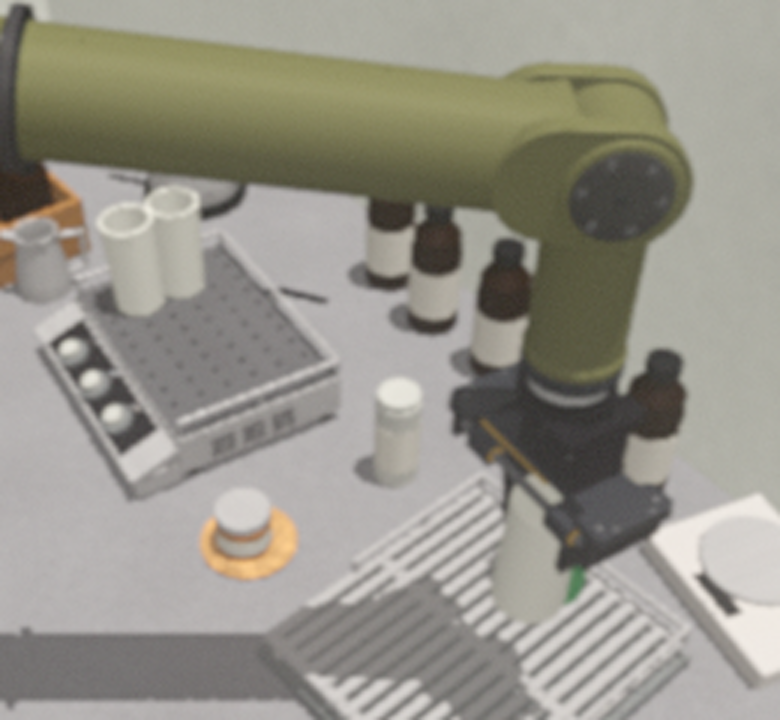

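Both finished tumblers stand mouth up at (133,260) and (175,240), and the jar is on its mat. The third is held upright in the jaws at (530,560).

```bash
python3 -m crank '[{"x":0.01,"y":0.045,"z":0,"turn":0},{"x":0.025,"y":0.1,"z":0,"turn":0},{"x":0.04,"y":0.15,"z":0,"turn":0},{"x":0.055,"y":0.2,"z":0,"turn":0},{"x":0.07,"y":0.25,"z":0,"turn":0},{"x":0.085,"y":0.3,"z":0,"turn":0},{"x":0.1,"y":0.35,"z":0,"turn":0},{"x":0.115,"y":0.4,"z":0,"turn":0},{"x":0.115,"y":0.45,"z":0,"turn":0},{"x":0.115,"y":0.49,"z":0,"turn":0},{"x":0.115,"y":0.511,"z":0,"turn":0},{"x":0.115,"y":0.511,"z":0,"turn":0}]';python3 -m crank '[{"x":0,"y":0,"z":0.04,"turn":0},{"x":0,"y":0,"z":0.075,"turn":0},{"x":0,"y":0,"z":0.082,"turn":0},{"x":0,"y":0,"z":0.082,"turn":0}]'; python3 - <<'E'
from h import *
st(); to(*W(-.068,-.075),.1755)
E
```

```text
time_s: 42.75
tool_pos: [0.4812, 0.2049, 0.2689]
tool_rot: [-179.9, -0.1, 176.3]
force: [-0.1, -0.5, -2.3]
grip_width: 0.063
grasp_force: 24.8
time_s: 43.25
tool_pos: [0.482, 0.2031, 0.1882]
tool_rot: [-180.0, 0.0, 176.1]
force: [0.5, 0.1, -1.4]
grip_width: 0.0632
grasp_force: 24.8
43.25 tool [0.482  0.2031 0.1882] [-180.     0.   176.1] W [-0.0673 -0.0755] f [ 0.5  0.1 -1.4] grip 0.0632 24.8
shift [0.0007 0.0005 0.0127] turn -0.004 rows 1.0
```

```bash
python3 -m crank '[{"x":0,"y":0,"z":0.004,"turn":0},{"x":0,"y":0,"z":0.008,"turn":0},{"x":0,"y":0,"z":0.011,"turn":0},{"x":0,"y":0,"z":0.011,"turn":0}]'; python3 -m crank '[{"x":0,"y":0,"z":0,"turn":0},{"x":0,"y":0,"z":0,"turn":0},{"x":0,"y":0,"z":0,"turn":0},{"x":0,"y":0,"z":-0.04,"turn":0},{"x":0,"y":0,"z":-0.08,"turn":0},{"x":0,"y":0,"z":-0.08,"turn":0}]' 0.087; python3 -m crank '[{"x":0.05,"y":0,"z":0,"turn":0},{"x":0.07,"y":0,"z":0,"turn":0},{"x":0.07,"y":0,"z":0,"turn":0},{"x":0.07,"y":0,"z":0.03,"turn":0},{"x":0.07,"y":0,"z":0.05,"turn":0},{"x":0.07,"y":0,"z":0.05,"turn":0},{"x":0.07,"y":0,"z":0.05,"turn":0},{"x":0.07,"y":0,"z":0.05,"turn":0}]' 0; python3 -m crank '[{"x":0,"y":0,"z":0,"turn":0},{"x":0,"y":0,"z":0,"turn":0}]'; python3 - <<'E'
from h import *
st(); im=shot("top"); cv2.imwrite("raw_t13.png",im[:,:,::-1])
m=cupmask(im,(135,160,240,240)); print([(np.round(c,1),s,np.round(w(onz("top",*c,.205)),3)) for c,s in blobs(m,40)])
E
```

```text
time_s: 43.75
tool_pos: [0.4813, 0.2044, 0.1764]
tool_rot: [-180.0, -0.0, 176.2]
force: [-0.3, -0.3, -2.6]
grip_width: 0.0633
grasp_force: 24.8
time_s: 44.5
tool_pos: [0.4834, 0.2052, 0.2605]
tool_rot: [179.8, 0.4, 176.2]
force: [-0.1, 0.8, -0.7]
grip_width: 0.087
grasp_force: 0.0
time_s: 45.5
tool_pos: [0.4125, 0.2093, 0.2076]
tool_rot: [179.9, 0.1, 176.2]
force: [0.4, 0.6, -0.3]
grip_width: 0.0146
grasp_force: 0.0
time_s: 45.75
tool_pos: [0.4118, 0.2092, 0.207]
tool_rot: [180.0, 0.0, 176.2]
force: [0.8, 0.0, -1.1]
grip_width: 0.0013
grasp_force: 0.0
45.75 tool [0.4118 0.2092 0.207 ] [180.    0.  176.2] W [-0.1377 -0.0739] f [ 0.8  0.  -1.1] grip 0.0013 0.0
[(array([156.3, 186.3]), array([153, 183,   8,   8,  56], dtype=int32), array([0.011, 0.084])), (array([157.2, 203. ]), array([154, 199,   7,   9,  57], dtype=int32), array([-0.047,  0.077])), (array([199.8, 210.5]), array([192, 203,  17,  16, 232], dtype=int32), array([-0.067, -0.074]))]
```

```bash
python3 -m crank '[{"x":-0.01,"y":0,"z":0,"turn":0},{"x":-0.02,"y":0,"z":0,"turn":0},{"x":-0.03,"y":0,"z":0,"turn":0},{"x":-0.038,"y":0,"z":0,"turn":0},{"x":-0.046,"y":0,"z":0,"turn":0},{"x":-0.054,"y":0,"z":0,"turn":0},{"x":-0.062,"y":0,"z":0,"turn":0},{"x":-0.07,"y":0,"z":0,"turn":0},{"x":-0.078,"y":0,"z":0,"turn":0},{"x":-0.085,"y":0,"z":0,"turn":0},{"x":-0.085,"y":0,"z":0,"turn":0},{"x":-0.085,"y":0,"z":0,"turn":0}]';python3 -m crank '[{"x":0,"y":0.0,"z":-0.04,"turn":0},{"x":0,"y":0.0,"z":-0.08,"turn":0},{"x":0,"y":0.05,"z":-0.1,"turn":0},{"x":0,"y":0.1,"z":-0.1,"turn":0},{"x":0,"y":0.16,"z":-0.1,"turn":0},{"x":0,"y":0.16,"z":-0.1,"turn":0}]' 0.087; python3 - <<'E'
from h import *
st(); lying(); lying()
E
```

```text
time_s: 47.3
tool_pos: [0.4962, 0.2034, 0.2065]
tool_rot: [-180.0, -0.0, 176.2]
force: [0.8, -0.1, -0.8]
grip_width: 0.0006
grasp_force: 0.0
time_s: 48.05
tool_pos: [0.5041, 0.3691, 0.3051]
tool_rot: [179.9, -0.2, 176.7]
force: [-0.4, -0.1, -0.1]
grip_width: 0.0526
grasp_force: 0.0
48.05 tool [0.5041 0.3691 0.3051] [179.9  -0.2 176.7] W [-0.056   0.0916] f [-0.4 -0.1 -0.1] grip 0.0526 0.0
blob [203.9 185.3] [196 168  16  35 527]
W corners [[np.float64(0.0946), np.float64(-0.035)], [np.float64(0.0969), np.float64(-0.092)], [np.float64(-0.0322), np.float64(-0.0986)], [np.float64(-0.0345), np.float64(-0.042)]]
blob [203.9 185.3] [196 168  16  35 526]
W corners [[np.float64(0.0946), np.float64(-0.035)], [np.float64(0.0969), np.float64(-0.092)], [np.float64(-0.0322), np.float64(-0.0986)], [np.float64(-0.0345), np.float64(-0.042)]]
```

```bash
python3 - <<'E'
from h import *
to(*W(-.012,-.069),.2,np.degrees(YAW)+182)
E
python3 -m crank '[{"x":-0.01,"y":-0.05,"z":0,"turn":-0.03},{"x":-0.02,"y":-0.1,"z":0.02,"turn":-0.03},{"x":-0.04,"y":-0.14,"z":0.05,"turn":-0.03},{"x":-0.043,"y":-0.16,"z":0.1,"turn":-0.03},{"x":-0.043,"y":-0.16,"z":0.105,"turn":-0.03},{"x":-0.043,"y":-0.16,"z":0.105,"turn":-0.03},{"x":-0.043,"y":-0.16,"z":0.105,"turn":-0.03}]' 0.087; python3 - <<'E'
from h import *
st(); to(*W(-.012,-.069),.117,np.degrees(YAW)+182)
E
```

```text
shift [-0.0412 -0.1549  0.1062] turn -0.035 rows 4.0
time_s: 49.02
tool_pos: [0.5402, 0.2025, 0.2041]
tool_rot: [179.9, 0.2, 178.0]
force: [-0.1, -0.3, -0.1]
grip_width: 0.0869
grasp_force: 0.0
49.02 tool [0.5402 0.2025 0.2041] [179.9   0.2 178. ] W [-0.0092 -0.0723] f [-0.1 -0.3 -0.1] grip 0.0869 0.0
shift [0.003  0.0032 0.0871] turn -0.005 rows 2.0
```

```bash
python3 -m crank '[{"x":0.003,"y":0.002,"z":0.04,"turn":0},{"x":0.003,"y":0.002,"z":0.075,"turn":0},{"x":0.003,"y":0.002,"z":0.085,"turn":0},{"x":0.003,"y":0.002,"z":0.085,"turn":0}]' 0.087; python3 -m crank '[{"x":0,"y":0,"z":0,"turn":0},{"x":0,"y":0,"z":0,"turn":0},{"x":0,"y":0,"z":0,"turn":0},{"x":0,"y":0,"z":0,"turn":0},{"x":0,"y":0,"z":0,"turn":0},{"x":0,"y":0,"z":-0.02,"turn":0},{"x":0,"y":0,"z":-0.04,"turn":0},{"x":0,"y":0,"z":-0.06,"turn":0},{"x":0,"y":0,"z":-0.08,"turn":0},{"x":0,"y":0,"z":-0.1,"turn":0},{"x":0,"y":0,"z":-0.115,"turn":0},{"x":0,"y":0,"z":-0.115,"turn":0}]' 0.04 5;python3 -m crank '[{"x":0,"y":0,"z":0,"turn":0},{"x":0,"y":0,"z":0,"turn":0},{"x":0,"y":0,"z":0,"turn":0},{"x":0,"y":0,"z":0,"turn":0},{"x":0,"y":0,"z":0,"turn":0},{"x":0,"y":0,"z":0,"turn":0},{"x":0,"y":0,"z":0,"turn":0},{"x":0,"y":0,"z":0,"turn":0},{"x":0,"y":0,"z":0,"turn":0},{"x":0,"y":0,"z":0,"turn":0},{"x":0,"y":0,"z":0,"turn":0},{"x":0,"y":0,"z":0,"turn":0}]'; python3 - <<'E'
from h import *
st(); im=shot("side","s14.png",(150,80,310,240),3)
to(*W(0,-.07),.208)
E
```

```text
time_s: 49.52
tool_pos: [0.5368, 0.2034, 0.1175]
tool_rot: [180.0, 0.1, 177.9]
force: [-0.1, -0.7, 0.2]
grip_width: 0.087
grasp_force: 0.0
time_s: 51.02
tool_pos: [0.5368, 0.2026, 0.2322]
tool_rot: [180.0, 0.1, 177.9]
force: [0.4, -0.3, -1.4]
grip_width: 0.0641
grasp_force: 5.0
time_s: 52.52
tool_pos: [0.5364, 0.2026, 0.2316]
tool_rot: [180.0, 0.0, 177.9]
force: [-0.5, 0.2, -2.3]
grip_width: 0.064
grasp_force: 5.0
52.52 tool [0.5364 0.2026 0.2316] [180.    0.  177.9] W [-0.0129 -0.0724] f [-0.5  0.2 -2.3] grip 0.064 5.0
shift [-0.013   0.002   0.0236] turn 0.028 rows 1.0
```

View pics/s14.png

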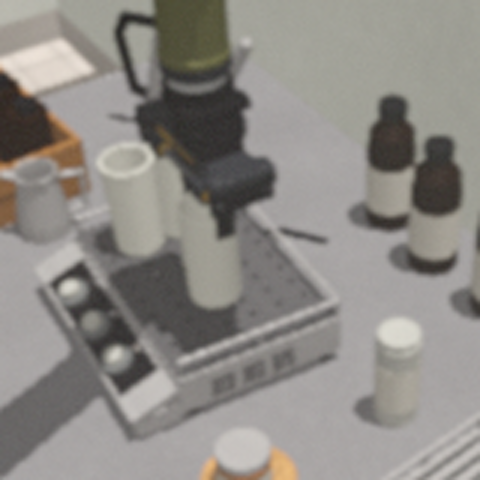

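The third tumbler hangs vertical, foot down near (213,295).

```bash
python3 -m crank '[{"x":0,"y":0,"z":0,"turn":0},{"x":0,"y":0,"z":0,"turn":0},{"x":-0.01,"y":0,"z":0.01,"turn":0.02},{"x":-0.013,"y":0.002,"z":0.02,"turn":0.028},{"x":-0.013,"y":0.002,"z":0.028,"turn":0.028},{"x":-0.013,"y":0.002,"z":0.028,"turn":0.028}]' 0.04 15; python3 -m crank '[{"x":0,"y":0,"z":-0.001,"turn":0},{"x":0,"y":0,"z":-0.001,"turn":0},{"x":0,"y":0,"z":-0.001,"turn":0}]' 0.04 4; python3 -m crank '[{"x":0,"y":0,"z":0,"turn":0},{"x":0,"y":0,"z":0,"turn":0},{"x":0,"y":0,"z":0,"turn":0},{"x":0,"y":0,"z":0,"turn":0},{"x":0,"y":0,"z":-0.04,"turn":0},{"x":0,"y":0,"z":-0.08,"turn":0},{"x":0,"y":-0.06,"z":-0.1,"turn":0},{"x":0,"y":-0.12,"z":-0.1,"turn":0},{"x":0,"y":-0.18,"z":-0.1,"turn":0},{"x":0,"y":-0.24,"z":-0.1,"turn":0},{"x":0,"y":-0.3,"z":-0.1,"turn":0},{"x":0,"y":-0.3,"z":-0.1,"turn":0}]' 0.087; python3 - <<'E'
from h import *
st(); a=shot("side"); b=shot("top"); cv2.imwrite("raw_t15.png",b[:,:,::-1]); cv2.imwrite("raw_s15.png",a[:,:,::-1])
# white cups in the side view + keys
A=cv2.resize(a[100:260,150:310,::-1],(480,480),interpolation=cv2.INTER_CUBIC); B=cv2.resize(b[150:245,140:280,::-1],(320,217),interpolation=cv2.INTER_CUBIC)
o=np.zeros((480,800,3),np.uint8); o[:,:480]=A; o[:217,480:]=B; cv2.imwrite("pics/f15.png",o)
h=cv2.cvtColor(a,cv2.COLOR_RGB2HSV); m=np.zeros(h.shape[:2],bool); m[165:230,162:200]=(h[165:230,162:200,2]>150)
T=[(165.8,231.),(184.,231.4),(202.,232.)]
S=[c for c,s in blobs(m,8)]; print(np.round(S,1))
E
```

```text
time_s: 53.32
tool_pos: [0.5491, 0.204, 0.2026]
tool_rot: [-180.0, -0.1, 176.3]
force: [-0.1, 0.4, -2.5]
grip_width: 0.0642
grasp_force: 15.0
time_s: 53.7
tool_pos: [0.5495, 0.2042, 0.2048]
tool_rot: [180.0, 0.0, 176.3]
force: [-0.8, -0.4, -1.9]
grip_width: 0.0642
grasp_force: 4.0
time_s: 55.2
tool_pos: [0.5289, -0.102, 0.3051]
tool_rot: [-179.9, 0.1, 175.7]
force: [-0.3, 1.3, 0.1]
grip_width: 0.087
grasp_force: 0.0
55.2 tool [ 0.5289 -0.102   0.3051] [-1.799e+02  1.000e-01  1.757e+02] W [-0.0006 -0.3768] f [-0.3  1.3  0.1] grip 0.087 0.0
[[175.8 174.3]
 [172.9 212.5]
 [180.3 186.2]
 [173.1 187.7]
 [190.9 207.8]]
```

View pics/f15.png

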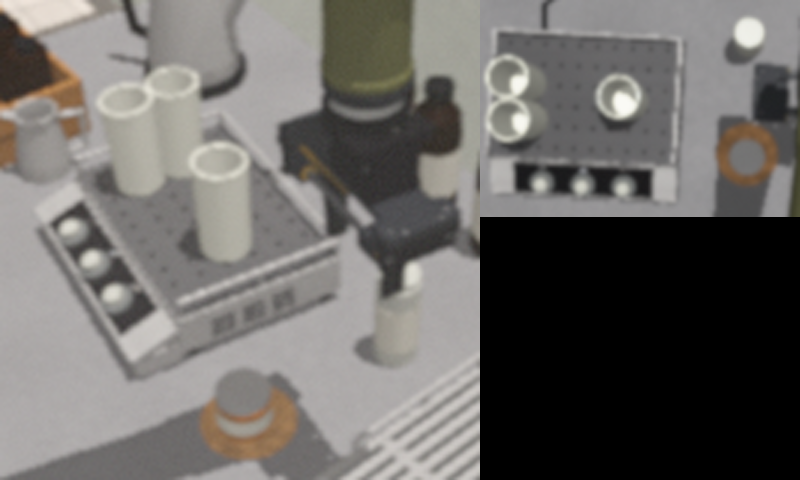

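All three tumblers stand mouth up on the plate and the jar is on its mat. The keys are at (73,232), (95,264) and (117,297) in the side part of the picture.

```bash
python3 - <<'E'
from h import *
im=cv2.imread("raw_t15.png"); h=cv2.cvtColor(im,cv2.COLOR_BGR2HSV); m=np.zeros(h.shape[:2],bool); m[224:238,152:214]=h[224:238,152:214,2]>130
T=[c for c,s in blobs(m,12)]; print(np.round(T,1),[s[2:5] for c,s in blobs(m,12)])
im=cv2.imread("raw_s15.png"); h=cv2.cvtColor(im,cv2.COLOR_BGR2HSV)
S=[]
for u,v in((174.3,177.3),(181.7,188),(189,199)):
    m=np.zeros(h.shape[:2],bool); u0,v0=int(u),int(v); m[v0-7:v0+8,u0-7:u0+8]=h[v0-7:v0+8,u0-7:u0+8,2]>150
    b=max(blobs(m,5),key=lambda q:q[1][4]); S.append(b[0]); print(np.round(b[0],1),b[1])
T=sorted(T,key=lambda c:c[0])
for t,s in zip([(165.8,231.),(184.,231.4),(202.,232.)],S):
    p,d=ray("top",*t); q,e=ray("side",*s); k=np.linalg.lstsq(np.c_[d,-e],q-p,rcond=None)[0]; P=p+d*k[0]; Q=q+e*k[1]; print(np.round((P+Q)/2,4),np.linalg.norm(P-Q),np.round(w(P),4))
to(*W(-.148,.072),.2)
E
```

```text
[[168.2 232.5]
 [201.9 233.2]] [array([ 36,  14, 186], dtype=int32), array([ 9,  9, 59], dtype=int32)]
[172.2 176.5] [167 173  11  10  50]
[180.3 186.2] [177 183   8   7  42]
[186.7 198.9] [182 195  10  12  58]
[0.4091 0.3613 0.0598] 0.0007141569504330674 [-0.15    0.0776]
[0.4071 0.289  0.065 ] 0.001590301768164701 [-0.1483  0.0057]
[0.4005 0.2217 0.0575] 0.0037127402008556992 [-0.148  -0.0629]
shift [0.1486 0.4419 0.105 ] turn -0.001 rows 8.0
```

```bash
python3 -m crank '[{"x":0.04,"y":0.05,"z":0,"turn":0},{"x":0.08,"y":0.1,"z":0,"turn":0},{"x":0.12,"y":0.15,"z":0,"turn":0},{"x":0.148,"y":0.2,"z":0,"turn":0},{"x":0.148,"y":0.26,"z":0,"turn":0},{"x":0.148,"y":0.32,"z":0.02,"turn":0},{"x":0.148,"y":0.38,"z":0.05,"turn":0},{"x":0.148,"y":0.44,"z":0.09,"turn":0},{"x":0.148,"y":0.444,"z":0.12,"turn":0},{"x":0.148,"y":0.444,"z":0.15,"turn":0},{"x":0.148,"y":0.444,"z":0.15,"turn":0},{"x":0.148,"y":0.444,"z":0.15,"turn":0}]' 0 20; python3 - <<'E'
from h import *
st(); to(*W(-.148,.074),.098)
E
```

```text
time_s: 56.8
tool_pos: [0.4109, 0.3586, 0.1559]
tool_rot: [179.9, 0.1, 176.4]
force: [-0.4, -0.6, -0.3]
grip_width: 0.0008
grasp_force: 0.0
56.8 tool [0.4109 0.3586 0.1559] [1.799e+02 1.000e-01 1.764e+02] W [-0.1483  0.0751] f [-0.4 -0.6 -0.3] grip 0.0008 0.0
shift [-0.0002 -0.0012  0.0579] turn 0.002 rows 1.0
```

```bash
python3 -m crank '[{"x":0,"y":-0.001,"z":0.03,"turn":0},{"x":0,"y":-0.001,"z":0.05,"turn":0},{"x":0,"y":-0.001,"z":0.062,"turn":0},{"x":0,"y":-0.001,"z":0.062,"turn":0}]' | sed -n 2,4p; for i in 1; do python3 -m crank '[{"x":0,"y":0,"z":0.002,"turn":0},{"x":0,"y":0,"z":0.004,"turn":0},{"x":0,"y":0,"z":0.004,"turn":0}]'| sed -n 2,4p; done; python3 -m crank '[{"x":0,"y":0,"z":0.002,"turn":0},{"x":0,"y":0,"z":0.004,"turn":0},{"x":0,"y":0,"z":0.004,"turn":0}]'| sed -n 2,4p
```

```text
tool_pos: [0.4111, 0.3566, 0.0931]
tool_rot: [180.0, 0.0, 176.3]
force: [-0.8, 0.1, -0.3]
tool_pos: [0.4111, 0.3565, 0.0888]
tool_rot: [180.0, 0.0, 176.3]
force: [-0.1, -0.1, -0.4]
tool_pos: [0.4117, 0.3566, 0.085]
tool_rot: [180.0, 0.1, 176.3]
force: [1.6, 0.0, 2.7]
```

```bash
python3 -m crank '[{"x":0,"y":0,"z":0.002,"turn":0},{"x":0,"y":0,"z":0.002,"turn":0}]'| sed -n 2,4p; python3 -m crank '[{"x":0,"y":0,"z":0.002,"turn":0},{"x":0,"y":0,"z":0.002,"turn":0}]'| sed -n 2,4p; python3 -m crank '[{"x":0,"y":0,"z":0.002,"turn":0},{"x":0,"y":0,"z":0.002,"turn":0}]'| sed -n 2,4p
```

```text
tool_pos: [0.4116, 0.3567, 0.083]
tool_rot: [179.9, 0.1, 176.3]
force: [1.8, 0.4, 4.5]
tool_pos: [0.4116, 0.3568, 0.0813]
tool_rot: [179.9, 0.1, 176.3]
force: [2.0, -0.0, 6.7]
tool_pos: [0.4119, 0.3568, 0.0808]
tool_rot: [179.9, 0.1, 176.3]
force: [-1.4, -2.4, 14.6]
```

```bash
python3 -m crank '[{"x":0,"y":0,"z":-0.02,"turn":0},{"x":0,"y":0,"z":-0.04,"turn":0},{"x":0,"y":-0.035,"z":-0.04,"turn":0},{"x":0,"y":-0.07,"z":-0.04,"turn":0},{"x":0,"y":-0.07,"z":-0.04,"turn":0},{"x":0,"y":-0.07,"z":-0.02,"turn":0},{"x":0,"y":-0.07,"z":-0.01,"turn":0},{"x":0,"y":-0.07,"z":-0.005,"turn":0},{"x":0,"y":-0.07,"z":-0.002,"turn":0},{"x":0,"y":-0.07,"z":0,"turn":0},{"x":0,"y":-0.07,"z":0,"turn":0},{"x":0,"y":-0.07,"z":0,"turn":0}]'| sed -n 1,4p;  python3 -m crank '[{"x":0,"y":0,"z":0.001,"turn":0},{"x":0,"y":0,"z":0.001,"turn":0}]'| sed -n 2,4p; python3 - <<'E'
from h import *
st(); to(*W(-.148,-.066),.12)
E
```

```text
time_s: 60.3
tool_pos: [0.4069, 0.2868, 0.0808]
tool_rot: [180.0, 0.0, 176.3]
force: [-4.1, -4.4, 14.4]
tool_pos: [0.407, 0.2868, 0.0805]
tool_rot: [180.0, 0.1, 176.3]
force: [-4.8, -4.6, 19.3]
60.55 tool [0.407  0.2868 0.0805] [1.800e+02 1.000e-01 1.763e+02] W [-0.1475  0.0033] f [-4.8 -4.6 19.3] grip 0.0005 10.0
shift [ 0.0004 -0.0692 -0.0395] turn 0.0 rows 2.0
```

```bash
python3 -m crank '[{"x":0,"y":0,"z":-0.02,"turn":0},{"x":0,"y":0,"z":-0.04,"turn":0},{"x":0,"y":-0.035,"z":-0.04,"turn":0},{"x":0,"y":-0.07,"z":-0.04,"turn":0},{"x":0,"y":-0.07,"z":-0.04,"turn":0},{"x":0,"y":-0.07,"z":-0.02,"turn":0},{"x":0,"y":-0.07,"z":-0.01,"turn":0},{"x":0,"y":-0.07,"z":-0.005,"turn":0},{"x":0,"y":-0.07,"z":-0.002,"turn":0},{"x":0,"y":-0.07,"z":0,"turn":0},{"x":0,"y":-0.07,"z":0,"turn":0},{"x":0,"y":-0.07,"z":0,"turn":0}]'| sed -n 1,4p; python3 - <<'E'
from h import *
st()
E
python3 -m crank '[{"x":0,"y":0,"z":-0.03,"turn":0},{"x":0,"y":0,"z":-0.08,"turn":0},{"x":0,"y":0,"z":-0.14,"turn":0},{"x":0,"y":0,"z":-0.2,"turn":0},{"x":0,"y":0.06,"z":-0.22,"turn":0},{"x":0,"y":0.12,"z":-0.22,"turn":0},{"x":0,"y":0.18,"z":-0.22,"turn":0},{"x":0,"y":0.24,"z":-0.22,"turn":0},{"x":0,"y":0.24,"z":-0.22,"turn":0},{"x":0,"y":0.24,"z":-0.22,"turn":0}]'| sed -n 1,4p; python3 - <<'E'
from h import *
b=shot("top"); a=shot("side"); h=cv2.cvtColor(b,cv2.COLOR_RGB2HSV)
m=np.zeros(h.shape[:2],bool); m[195:240,230:285]=((h[...,1]>100)&(h[...,0]<25))[195:240,230:285]; print("mat",[(np.round(c,1),s) for c,s in blobs(m,40)])
m=np.zeros(h.shape[:2],bool); m[195:240,230:285]=((h[...,1]<60)&(h[...,2]>150))[195:240,230:285]; print("lid",[(np.round(c,1),s,np.round(onz("top",*c,.06),4)) for c,s in blobs(m,60)])
print([(np.round(c,1),np.round(w(onz("top",*c,.205)),3)) for c,s in blobs(cupmask(b,(135,160,230,225)),30)])
hs=cv2.cvtColor(a,cv2.COLOR_RGB2HSV)
d=cv2.absdiff(cv2.imread("raw_s15.png")[:,:,::-1],a).max(2)
for n,P in(("cupR",(*W(0,-.07),.14)),("cup1",(*W(.046,.1),.14)),("cup2",(*W(-.042,.1),.14)),("jar",(.455,.009,.03))):
    u,v=map(int,proj("side",P)); print(n,(u,v),"changed px",int((d[v-12:v+12,u-10:u+10]>40).sum()))
E
```

```text
time_s: 62.05
tool_pos: [0.4032, 0.2175, 0.0807]
tool_rot: [179.9, 0.1, 176.3]
force: [-4.6, -4.1, 20.0]
62.05 tool [0.4032 0.2175 0.0807] [1.799e+02 1.000e-01 1.763e+02] W [-0.1468 -0.0662] f [-4.6 -4.1 20. ] grip 0.0001 9.9
time_s: 63.3
tool_pos: [0.4175, 0.4557, 0.297]
tool_rot: [-179.9, -0.0, 176.3]
force: [-0.2, -0.5, -0.4]
mat [(array([256.3, 216.1]), array([244, 205,  26,  26, 292], dtype=int32))]
lid [(array([257.2, 214.7]), array([ 230,  195,   55,   45, 1088], dtype=int32), array([0.464, 0.005, 0.06 ])), (array([256.2, 218.4]), array([249, 211,  16,  16, 205], dtype=int32), array([0.4498, 0.0089, 0.06  ]))]
[(array([156.3, 186.3]), array([0.011, 0.084])), (array([202.7, 195.1]), array([-0.013, -0.081])), (array([157.4, 202.9]), array([-0.047,  0.077]))]
cupR (224, 168) changed px 0
cup1 (214, 140) changed px 0
cup2 (193, 147) changed px 0
jar (232, 234) changed px 249
```

```bash
python3 -c "
from cell import env
print(env.sign_off())"
```

```text
the job is handed in; nothing more can be done
None
```

I handed the job in at about 63 s of robot time: the jar is on its mat, all three tumblers stand mouth up on the plate, and power, heat and start were pressed in order (no verdict was returned). The key presses were judged from force and depth, not key readings, and one of the pictures I viewed (780 × 720) was over the size limit.

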